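# Load the square blank into the clamshell die and shut its cover

## Robot

A 6-joint arm with a two-finger parallel gripper is mounted at the origin on the work surface. World frame = base frame: x ahead of the robot, y to its left, z up, the work surface at z = 0. Lengths are in m, angles in rad, forces in N, time in s.
With the tool pointing down it reaches from about 0.425 to 0.95 m from the base axis. Payload 3.5 kg.
Tool frame: the origin (TCP) lies at the very end of the fingers, on their centre line; the grasp point (between the pads) lies 19 mm behind it; y points along the fingers, z is the direction in which the jaws open and shut, and the axes are right-handed (so a half turn about y gives the same grasp; the last joint's range is limited). The gripper opens to 85 mm and grips with 20 to 120 N. Pads are 22 mm wide; open, the fingers measure 114 mm over their backs; the gripper's body (76 mm by 85 mm) begins 54 mm behind the grasp point. The pads swing forward as they close: fully open they stand 13 mm farther back than shut.
Start: joints at [-1.39, 0.286, 1.577, -0, 1.279, -0.15], TCP at [0.219, -0.638, 0.207] pointing down, gripper open.
Joint ranges: [-2.77, 2.77], [-0.9, 2.22], [0.21, 2.48], [-1.53, 4.67], [0.24, 2.81], [-2.84, 2.84]. Speed limits (rad/s): [2.79, 2.79, 3.14, 3.14, 3.14, 3.14].

## Interface

Orientations are given as a unit quaternion [x, y, z, w].
In Python, from plant import ctrl gives the robot as it stands. The module is installed in compiled form; this text tells all that it offers.
- The arm moves only by the tool jog_arm, never from a script. Its argument "deltas" is a list of rows, each a list of 3 entries, a list of its own where there are three numbers: the turn, a rotation vector about the tool's x, y, z in rad, then the shift along the tool's x, y, z in m, then the opening, from 0 (shut) to 1 (fully open). In form: [[[wx, wy, wz], [dx, dy, dz], gripper], ...]. A call has 1 to 10 rows; each row is the pose to reach, as a shift and turn from the pose measured when the call began, along the tool's axes at that moment; what a row does not reach only later rows make up. A row lasts 1/12 s, in which the tool goes at most 41.7 mm and 7.16 degrees, less where a joint would pass 70% of its speed; a pose out of reach is approached as far as the arm can. A call with a gripper value outside its range is refused whole. The fingers move at their own pace and stop on an object; "force" is the grip in N (left out, the last holds). Time passes only in rows, so rows that repeat a pose let the fingers close. It gives the time, the measured TCP pose, the force and the opening at its end, in the units of the state.
- ctrl.get_state(): the state, without advancing time (a new reading comes with each control period).
- ctrl.read_camera(name): name is "scene" or "top" or "wrist"; returns a dict with "pixels" (384x512x3 uint8, blue, green, red), "range_z" (384x512 float32, m along the optical axis (not along the pixel's ray), 0 where there is no reading), "fx", "fy", "cx", "cy" (pixels), "T" (4x4, takes a point from camera to world coordinates); the wrist camera has in their place "mount" (4x4, takes a point from camera to tool coordinates, whose origin is the TCP and whose axes are the tool frame's). Camera axes: x right, y up, looking along -z (the intrinsics and any distortion apply to the point x, -y, -z); pixel columns grow to the right and rows downward; lengths in m; the calibration is good to about 2 mm. A picture is of the moment at which its call begins: read the wrist's pose just before it.
- ctrl.sign_off(): hands the job in, once; it reports no verdict.
The state is a dict: "time": time; "qpos": joint angles; "dq": joint speeds; "joint_efforts": joint torques, N m; "eef_pos": TCP position; "tcp_rot": TCP orientation; "contact_force": force on the tool from outside, world axes, zero at the start; "wrist_torque": the same for the moment, N m; "opening": opening from 0.0 (shut) to 1.0 (fully open).
Only numpy, scipy, OpenCV 4.12 (cv2) and the standard library are available. Lean on these libraries where they do the work, as an engineer would, in place of code of your own. Each camera call takes 0.05 s, during which the arm holds its last target.

## Task

Put the square aluminium blank into the square pocket of the die so that it sits fully home, feeling for the pocket because its insert is adjustable. Then push the knee of the locked folding stay to break it and lower the cover gently until it lies flat on the blank. Leave the round and oblong blanks, the antenna and the fuse holder where they are.

Things in the scene. Friction and masses are not known exactly. Their poses are not given: they have to be found in the camera images.
- blank: the square aluminium blank, 44 x 44 x 14 mm, about 70 g, lower edges relieved about 1.3 mm all round over the lowest 1.5 mm. Origin: centre of its underside; z up, x and y along its sides. It lies flat on the plywood at the start.
- disc: round aluminium blank, 46 mm diameter, 14 mm thick; not wanted. Origin: centre of its underside.
- oblong: oblong aluminium blank, 62 x 30 x 14 mm; not wanted. Origin: centre of its underside.
- antenna: black rubber-duck antenna lying on the desk, 12 mm thick, 168 mm long, brass connector; lies along its x. Origin: underside, from -94 mm to +74 mm of it along x.
- fuse_holder: yellow plastic fuse holder, 64 x 18 x 16 mm. Origin: centre of its underside.
- die: clamshell die fixed to the desk. Origin: centre of the underside of its grey base, 170 (x) x 120 (y) x 40 mm high; -x is its open front (towards the robot at yaw 0), z up. A steel insert 90 (x) x 84 (y) mm with a square pocket lies in the base's channel, top level with the base's top (z = 40 mm). The insert stays put under forces below 50 N.
- cover (a joint): angle of the steel cover (rad): 0 as found, open 75 degrees up from level, leaning over the die; grows as it closes; 1.309 = level on a seated blank (1.24 if the blank rests unseated on the insert, 1.339 with no blank). The hinge is stiff: the cover stays about where it is left; with the stay broken, up to about 10 N downwards near its lip lowers it.
- cover_lip (a point): top of the lip (a ridge 12 x 60 x 5 mm) on the cover's outer face, which is its upper face when shut; 116 mm from the hinge, at mid width.
- stay_knee (a joint): bend of the folding stay at its knee (rad): 0 as found, locked slightly over centre against its stop; about 0.16 is straight, more is broken and folding (about 2.9 with the cover shut). While it is locked the cover cannot be lowered.
- knee_bar (a point): point on the cross bar at the stay's knee: a steel bar 12 mm in diameter along the die's y, sticking out on the +y side from y = 66 to 130 mm; this point is on its axis at y = 118 mm, as found at x = 14, z = 81 mm of the die. Pushed with 2 to 12 N towards the die's +x, then down, it swings about the stay pivot towards the cover hinge and draws the cover down, faster the more it is folded.
- pocket_mid (a point): middle of the adjustment range of the pocket mouth, fixed in the die at x = -25, y = 0, z = 40 mm. The pocket: 46 x 46 mm, 6 mm deep, sides along the die's x and y, mouth chamfered 1.5 mm; the seated blank stands 8 mm proud. The insert is clamped off this point by up to 5 mm either way along the die's x (y exact): find the true pocket by touch or by sight.
- cover_hinge (a point): on the cover's hinge axis, which runs along the die's y at x = 70, z = 48 mm of the die. The cover is a plate 125 mm long from here, 80 mm wide (die y from -40 to 40 mm), 8 mm thick; shut, its underside is at z = 48 mm of the die and its top at 56 mm.
- stay_pivot (a point): fixed pivot of the stay's lower link on the base's side, at x = -15, y = 67, z = 26 mm of the die. Both links are 62.5 mm between pins, lie between y = 65 and 74 mm and turn about axes along the die's y; the upper one is pinned to the cover's side 85 mm from the cover hinge.
Things that resemble listed ones, but are neither listed nor needed, are in the scene too. Leave any blue or purple look-alike of the blank alone.

How it is judged:
By the outcome, as a careful person would: the job done as asked, in the order asked, and still so for the second after the job is handed in, with the robot touching nothing.
It also fails if it takes over 72 s, if anything falls off the work surface, if the arm or the gripper's body presses on something with over 40 N, if the wrist force passes 120 N, or if a joint passes its speed limit or range.

## Working session

There is one attempt and no reset: what is moved stays moved. The work goes in short steps, Python scripts to look and compute and a tool call to move; the robot and the scene stay as the last step left them, time stands still between calls to the robot, and variables do not carry over. Pictures are saved under pics/ and viewed, and the job is handed in when it is done.

Besides the shell and the picture viewer there is one more tool, called after ">>>" as name([rows], argument=value, ...), one row to a line, values as JSON. jog_arm: Moves the arm, as the interface text tells. Its arguments: {"type":"object","properties":{"deltas":{"type":"array","items":{"type":"array"}},"force":{"type":"number"}},"required":["deltas"]}

```bash
mkdir -p pics; cat > h.py <<'E'
import numpy as np, cv2, json
from plant import ctrl
from scipy.spatial.transform import Rotation as R
def cam(n):
    s=ctrl.get_state(); c=ctrl.read_camera(n)
    if n=='wrist':
        T=np.eye(4);T[:3,:3]=R.from_quat(s['tcp_rot']).as_matrix();T[:3,3]=s['eef_pos'];c['T']=T@c['mount']
    return c
def pts(c):
    z=c['range_z'];v,u=np.mgrid[0:z.shape[0],0:z.shape[1]]
    x=(u-c['cx'])/c['fx']*z;y=(v-c['cy'])/c['fy']*z
    P=np.stack([x,-y,-z],-1)
    W=P@c['T'][:3,:3].T+c['T'][:3,3]; W[z==0]=np.nan
    return W
def st():
    s=ctrl.get_state()
    print({k:np.round(np.array(s[k]),4).tolist() for k in s})
    print(np.round(R.from_quat(s['tcp_rot']).as_matrix(),3).tolist())
E
python3 - <<'E'
from h import *
st()
for n in ['scene','top','wrist']:
    c=cam(n);print(n,[k for k in c],c['fx'],c['fy'],c['cx'],c['cy'],{k:v for k,v in c.items() if 'dist' in k})
    print(np.round(c['T'],3).tolist()); 
    cv2.imwrite(f'pics/{n}0.png',c['pixels']); np.save(f'{n}0.npy',pts(c))
E
```

```text
{'time': 0.0, 'qpos': [-1.39, 0.2872, 1.5782, 0.0, 1.2786, -0.15], 'dq': [0.0006, -0.0008, 0.0007, 0.0003, 0.0001, 0.0011], 'joint_efforts': [-0.0006, -40.5979, -29.2626, -0.0001, 0.0058, 0.0], 'eef_pos': [0.2191, -0.6377, 0.2053], 'tcp_rot': [-0.1164, 0.6983, -0.6966, 0.1164], 'contact_force': [0.1097, 0.2641, 0.0128], 'wrist_torque': [-0.0073, -0.0204, -0.042], 'opening': 1.0016}
[[-0.946, -0.0, 0.325], [-0.325, 0.002, -0.946], [-0.0, -1.0, -0.002]]
scene ['pixels', 'range_z', 'fx', 'fy', 'cx', 'cy', 'T'] 353.95250991571567 353.95250991571567 254.82025839595678 194.48453125996753 {}
[[0.233, -0.51, 0.828, 1.348], [0.972, 0.132, -0.193, -0.257], [-0.011, 0.85, 0.527, 0.598], [0.0, 0.0, 0.0, 1.0]]
top ['pixels', 'range_z', 'fx', 'fy', 'cx', 'cy', 'T'] 466.88107312648646 466.88107312648646 247.94595822940843 194.5256510245709 {}
[[0.006, 0.999, -0.048, 0.52], [-1.0, 0.007, 0.011, -0.061], [0.011, 0.048, 0.999, 1.116], [0.0, 0.0, 0.0, 1.0]]
wrist ['pixels', 'range_z', 'fx', 'fy', 'cx', 'cy', 'mount', 'T'] 296.79007519502096 296.79007519502096 258.54939320356027 182.9901609955992 {}
[[0.325, 0.895, 0.304, 0.298], [-0.946, 0.309, 0.103, -0.61], [-0.001, -0.321, 0.947, 0.372], [0.0, 0.0, 0.0, 1.0]]
```

View pics/scene0.png

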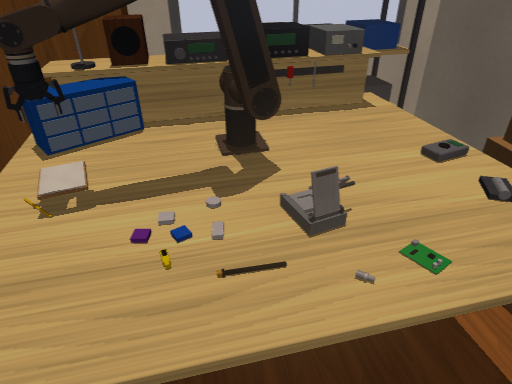

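View pics/top0.png

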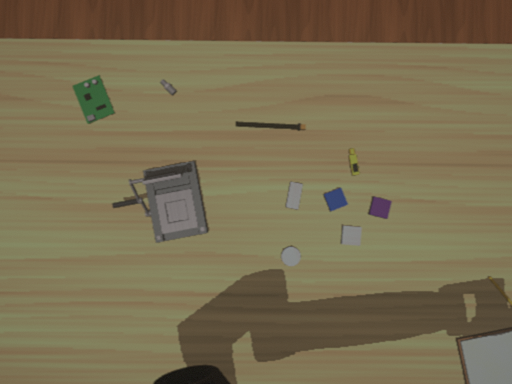

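View pics/wrist0.png

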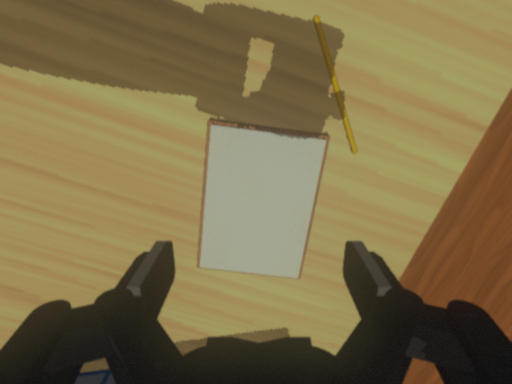

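Top view: silver square at (351,235), blue square (335,199), purple square (380,208), oblong (294,195), disc (290,256), and the die around (177,205). Only the silver square at (351,235) matches the blank, being square and aluminium-coloured. I'll confirm it in a crop and measure.

```bash
python3 - <<'E'
from h import *
im=cv2.imread('pics/top0.png');W=np.load('top0.npy')
a=cv2.resize(im[180:275,265:400],None,fx=3.7,fy=3.7,interpolation=cv2.INTER_CUBIC)
b=cv2.resize(im[150:250,105:225],None,fx=3.5,fy=3.5,interpolation=cv2.INTER_CUBIC)
h=max(a.shape[0],b.shape[0]);o=np.zeros((h,a.shape[1]+b.shape[1],3),np.uint8)
o[:a.shape[0],:a.shape[1]]=a;o[:b.shape[0],a.shape[1]:]=b
print(o.shape)
o=cv2.resize(o,(800,int(h*800/o.shape[1])));cv2.imwrite('pics/crop1.png',o)
# blanks: points z 8..20mm
z=W[...,2]
print('table z',np.nanmedian(z[260:300,60:150]))
sub=np.zeros(z.shape,np.uint8);sub[((z>0.008)&(z<0.03))]=1
n,l,s,c=cv2.connectedComponentsWithStats(sub)
for i in range(1,n):
    if s[i,4]>60:
        p=W[l==i];r=cv2.minAreaRect((p[:,:2]*1000).astype(np.float32))
        print(np.round(c[i]),s[i,4],np.round(r[0],1),np.round(r[1],1),round(r[2],1),'z',np.round(np.median(p[:,2]),4),im[l==i].mean(0).round())
m=(z>0.034)&(z<0.046);m[:, :140]=0;m[:,215:]=0
p=W[m];r=cv2.minAreaRect((p[:,:2]*1000).astype(np.float32));print('die',m.sum(),r,np.median(p[:,2]))
E
```

```text
(352, 920, 3)
table z 0.00013991035087679293
[168.  87.] 109 [830.8 121. ] [42.4 17.1] 43.3 z 0.0153 [ 92.  98. 104.]
[271. 125.] 311 [ 739.2 -123.8] [165.3  14.9] 88.9 z 0.0115 [41. 55. 62.]
[353. 162.] 191 [ 654.2 -323.3] [63.8 19.2] 8.4 z 0.0134 [ 56. 107. 111.]
[293. 195.] 335 [ 572.5 -180.6] [30.  61.8] 79.9 z 0.014 [128. 132. 133.]
[172. 189.] 176 [584.4 104.4] [11.2 82.8] 11.4 z 0.0222 [81. 84. 86.]
[335. 199.] 354 [ 563.9 -279.2] [44.  44.2] 22.0 z 0.0144 [110.  72.  59.]
[379. 207.] 359 [ 545.4 -384.6] [44.1 44.5] 76.2 z 0.0143 [90. 59. 85.]
[180. 234.] 270 [480.4  83.8] [17.5 83. ] 11.1 z 0.0218 [90. 93. 95.]
[351. 235.] 351 [ 478.7 -315.9] [45.2 43.7] 85.3 z 0.0145 [129. 132. 132.]
[290. 256.] 293 [ 429.1 -172.9] [42.7 42.4] 89.6 z 0.0143 [133. 135. 134.]
[487. 357.] 2600 [ 196.5 -632.3] [124.3 130.5] 4.2 z 0.0162 [113. 120. 119.]
die 2695 ((554.4144287109375, 102.9651107788086), (169.75283813476562, 132.03585815429688), 11.131519317626953) 0.03991906970677417
```

View pics/crop1.png

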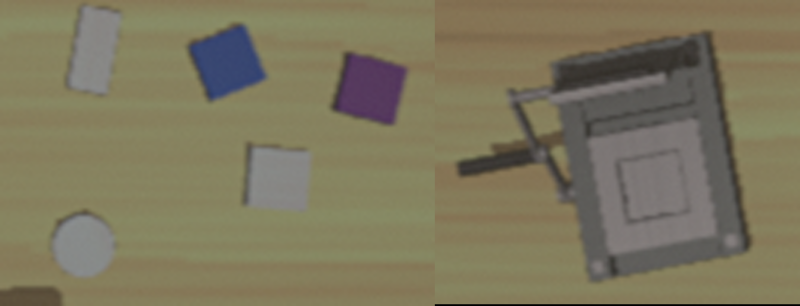

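The crop confirms it: the silver square at (278,178) in the crop is the blank. The die's pocket shows at (655,185). Next I'll get the poses more precisely.

```bash
cat > die.py <<'E'
from h import *
from scipy.optimize import minimize
def fitdie(W,init,pr=True):
    z=W[...,2]
    # points of base top level
    m=(z>0.0375)&(z<0.0425); p=W[m][:,:2]
    def err(q):
        c,s=np.cos(q[2]),np.sin(q[2]);d=(p-q[:2])@np.array([[c,-s],[s,c]])
        return d
    return p,err
E
python3 - <<'E'
from die import *
W=np.load('top0.npy');z=W[...,2];im=cv2.imread('pics/top0.png')
print(np.round(ctrl.get_state()['eef_pos'],4))
p,err=fitdie(W,None)
best=None
for th in np.radians(np.arange(7,15,.1)):
    d=err([.554,.09,th]); k=(abs(d[:,0])<.12)&(abs(d[:,1])<.075);d=d[k]
    h=np.histogram(d[:,1],np.arange(-.08,.08,.001))[0];hx=np.histogram(d[:,0],np.arange(-.12,.12,.001))[0]
    sc=(np.diff(h)**2).sum()+(np.diff(hx)**2).sum()
    lo,hi=np.percentile(d[:,0],[.5,99.5]),np.percentile(d[:,1],[.5,99.5])
    if best is None or sc>best[0]: best=(sc,np.degrees(th),lo,hi)
print(best)
# left/right front edges by fit lines: use contour of base top mask after removing stay
m=((z>0.02)&(z<0.2)).astype(np.uint8);m[:,:143]=0;m[:,215:]=0
m=cv2.morphologyEx(m,cv2.MORPH_OPEN,np.ones((7,7)))
r=cv2.minAreaRect((W[(m>0)&(z<.045)][:,:2]*1000).astype(np.float32));print(r)
# blank: top side only rgb mask
g=np.zeros(z.shape,bool);g[220:252,335:367]=1
b=W[g&(z>.0115)];r=cv2.minAreaRect((b[:,:2]*1000).astype(np.float32));print('blank',r)
# pocket: z map in die frame
th=np.radians(11.1);c,s=np.cos(th),np.sin(th)
C=np.array([.5544,.093])
d=(W[...,:2]-C)@np.array([[c,-s],[s,c]])
for y0 in (-.01,0,.01,):
    k=(abs(d[...,1]-y0)<.002)&(abs(d[...,0])<.09);o=np.argsort(d[k][:,0]);print([(round(a*1000),round(b*1000)) for a,b in zip(d[k][o,0],z[k][o])])
k=(abs(d[...,0]+.06)<.0015);o=np.argsort(d[k][:,1]);print([(round(a*1000),round(b*1000)) for a,b in zip(d[k][o,1],z[k][o]) if abs(a)<.1])
k=(abs(d[...,0]+.035)<.0015);o=np.argsort(d[k][:,1]);print([(round(a*1000),round(b*1000)) for a,b in zip(d[k][o,1],z[k][o]) if abs(a)<.1])
E
```

```text
[ 0.2192 -0.6378  0.2056]
(np.int64(5710), np.float64(7.199999999999999), array([-0.08231534,  0.08796543]), array([-0.05559549,  0.06920702]))
((556.4835205078125, 97.68584442138672), (167.85597229003906, 121.00525665283203), 10.999300003051758)
blank ((478.744873046875, -315.897705078125), (45.23029708862305, 43.68695068359375), 85.50001525878906)
[(-89, -1), (-86, -1), (-84, -3), (-83, 18), (-83, 24), (-81, 21), (-80, 23), (-79, 20), (-78, 21), (-76, 22), (-73, 22), (-71, 26), (-71, 21), (-69, 23), (-68, 22), (-67, 19), (-66, 24), (-64, 39), (-63, 40), (-61, 44), (-59, 39), (-59, 44), (-57, 40), (-56, 39), (-54, 38), (-54, 40), (-52, 42), (-50, 36), (-49, 39), (-49, 43), (-47, 39), (-47, 44), (-45, 41), (-45, 40), (-43, 32), (-42, 33), (-40, 36), (-40, 35), (-38, 33), (-38, 32), (-35, 35), (-33, 32), (-31, 34), (-28, 31), (-28, 36), (-26, 34), (-26, 39), (-24, 35), (-23, 31), (-22, 34), (-21, 33), (-19, 34), (-17, 35), (-16, 34), (-15, 36), (-14, 36), (-12, 30), (-12, 34), (-10, 34), (-9, 34), (-7, 35), (-5, 33), (-3, 32), (-2, 36), (0, 36), (0, 34), (2, 34), (2, 32), (4, 40), (5,
[... 4933 characters left out ...]
 40), (-29, 38), (-27, 42), (-27, 42), (-25, 42), (-24, 40), (-22, 43), (-19, 35), (-17, 34), (-15, 39), (-14, 33), (-12, 37), (-12, 36), (-10, 35), (-7, 34), (-5, 36), (-2, 32), (-2, 33), (0, 34), (0, 34), (2, 35), (5, 31), (7, 34), (9, 36), (10, 32), (11, 35), (12, 32), (14, 32), (17, 32), (19, 33), (20, 38), (24, 31), (24, 31), (26, 34), (27, 38), (29, 41), (31, 42), (34, 36), (35, 38), (36, 41), (36, 42), (39, 41), (41, 39), (43, 41), (45, 41), (48, 39), (48, 40), (51, 36), (53, 40), (54, 43), (57, 41), (59, 42), (60, 40), (61, 45), (61, 42), (72, -1), (75, 1), (75, -3), (77, 1), (79, 1), (81, 3), (84, 1), (87, 1), (87, -2), (89, 0), (89, 0), (92, 0), (93, 2), (96, 0), (99, 0), (99, -2)]
```

```bash
cat >> h.py <<'E'
def go(x,y,z,yaw,pr=True):
    """tool down; tool x at world yaw (deg). returns rotvec, shift in tool axes"""
    s=ctrl.get_state();Rc=R.from_quat(s['tcp_rot']).as_matrix();a=np.radians(yaw)
    xx=np.array([np.cos(a),np.sin(a),0]);yy=np.array([0,0,-1.]);zz=np.cross(xx,yy)
    Rt=np.stack([xx,yy,zz],1)
    w=R.from_matrix(Rc.T@Rt).as_rotvec();d=Rc.T@(np.array([x,y,z])-s['eef_pos'])
    if pr: print('rot',np.round(w,4).tolist(),'shift',np.round(d,4).tolist())
    return w,d
E
python3 -c "
from h import *
go(.479,-.316,.12,-4.5)
c=cam('wrist');print(np.round(c['mount'],3).tolist())"
```

```text
rot [0.0002, -2.7322, -0.0027] shift [-0.3503, 0.0861, -0.2198]
[[-0.001, -0.947, -0.321, -0.083], [-0.001, 0.321, -0.947, -0.167], [1.0, -0.0, -0.001, -0.001], [0.0, 0.0, 0.0, 1.0]]
```

>>> jog_arm([
  [[0,-0.12,0],[-0.035,0.0,-0.022],1],
  [[0,-0.24,0],[-0.07,0.0,-0.044],1],
  [[0,-0.36,0],[-0.105,0.0,-0.066],1],
  [[0,-0.48,0],[-0.14,0.0,-0.088],1],
  [[0,-0.6,0],[-0.175,0.0,-0.11],1],
  [[0,-0.72,0],[-0.21,0.0,-0.132],1],
  [[0,-0.84,0],[-0.245,0.0,-0.154],1],
  [[0,-0.96,0],[-0.28,0.02,-0.176],1],
  [[0,-1.08,0],[-0.315,0.04,-0.198],1],
  [[0,-1.2,0],[-0.35,0.06,-0.22],1],
])

```text
time: 1.03
eef_pos: [0.4726, -0.3235, 0.1517]
tcp_rot: [0.491, -0.508, 0.509, -0.492]
contact_force: [0.8, -0.7, -0.1]
opening: 1.002
```

```bash
python3 -c "
from h import *
st();go(.479,-.316,.12,-4.5)"
```

```text
{'time': 1.0333, 'qpos': [-0.7777, 0.1144, 1.8814, 0.001, 1.1456, -0.7442], 'dq': [0.7911, 0.2836, 0.1284, 0.0007, -0.4038, -0.6396], 'joint_efforts': [-2.9063, -34.7027, -27.7199, -0.0092, 0.3194, 0.34], 'eef_pos': [0.4726, -0.3235, 0.1517], 'tcp_rot': [0.4911, -0.5083, 0.5085, -0.4917], 'contact_force': [0.7777, -0.6998, -0.1277], 'wrist_torque': [0.0017, -0.0482, 0.0152], 'opening': 1.002}
[[-0.034, 0.001, 0.999], [-0.999, 0.0, -0.034], [-0.0, -1.0, 0.001]]
rot [-0.001, -1.5262, 0.0002] shift [-0.0077, 0.0317, 0.0061]
```

>>> jog_arm([
  [[0,-0.12,0],[-0.008,0.003,0.006],1],
  [[0,-0.24,0],[-0.008,0.006,0.006],1],
  [[0,-0.36,0],[-0.008,0.009,0.006],1],
  [[0,-0.48,0],[-0.008,0.012,0.006],1],
  [[0,-0.6,0],[-0.008,0.015,0.006],1],
  [[0,-0.72,0],[-0.008,0.018,0.006],1],
  [[0,-0.84,0],[-0.008,0.021,0.006],1],
  [[0,-0.96,0],[-0.008,0.025,0.006],1],
  [[0,-1.08,0],[-0.008,0.028,0.006],1],
  [[0,-1.2,0],[-0.008,0.032,0.006],1],
])

```text
time: 1.87
eef_pos: [0.4789, -0.3156, 0.1195]
tcp_rot: [-0.693, 0.14, -0.14, 0.693]
contact_force: [0.1, -0.4, 0.1]
opening: 0.995
```

>>> jog_arm([
  [[0,-0.12,0],[0,0,0],1],
  [[0,-0.24,0],[0,0,0],1],
  [[0,-0.32,0],[0,0,0],1],
  [[0,-0.35,0],[0,0,0],1],
  [[0,-0.35,0],[0,0,0],1],
])

```text
time: 2.28
eef_pos: [0.4787, -0.3155, 0.1193]
tcp_rot: [-0.707, 0.017, -0.017, 0.707]
contact_force: [0.5, 1.0, 0.4]
opening: 1.0
```

```bash
cat > wb.py <<'E'
from h import *
import sys
c=cam('wrist');W=pts(c);z=W[...,2];im=c['pixels'];cv2.imwrite(f'pics/{sys.argv[1]}.png',im)
s=ctrl.get_state();go(*s['eef_pos'],-4.5);print(s['eef_pos'])
k=(z>.011)&(z<.02)&(np.hypot(W[...,0]-.479,W[...,1]+.316)<.05)
print(k.sum());r=cv2.minAreaRect((W[k][:,:2]*1000).astype(np.float32));print(r,np.median(z[k]))
E
python3 wb.py w1
```

```text
rot [-0.0007, 0.029, 0.0005] shift [0.0, 0.0, 0.0]
[ 0.47876844 -0.31552992  0.1193259 ]
2029
((478.5894470214844, -316.4454040527344), (43.706302642822266, 44.960548400878906), 85.7343978881836) 0.013265206119039752
```

View pics/w1.png

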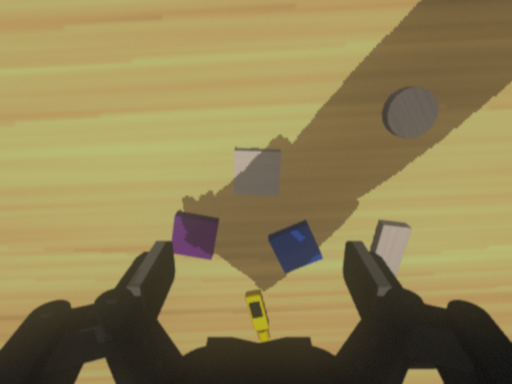

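```bash
python3 -c "
from h import *
go(.4786,-.3161,.006,-4.3)"
```

```text
rot [-0.0007, 0.0255, 0.0005] shift [-0.0002, 0.1133, -0.0007]
```

>>> jog_arm([
  [[0,0.026,0],[0,0.025,-0.001],1],
  [[0,0.026,0],[0,0.05,-0.001],1],
  [[0,0.026,0],[0,0.075,-0.001],1],
  [[0,0.026,0],[0,0.1,-0.001],1],
  [[0,0.026,0],[0,0.11,-0.001],1],
  [[0,0.026,0],[0,0.1133,-0.001],0.9],
  [[0,0.026,0],[0,0.1133,-0.001],0.7],
], force=50)

```text
time: 2.92
eef_pos: [0.4785, -0.3162, 0.0055]
tcp_rot: [-0.706, 0.027, -0.027, 0.707]
contact_force: [0.3, -0.2, -0.6]
opening: 0.78
```

```bash
python3 wb.py w2; python3 -c "
from h import *
go(.4786,-.3161,.0065,-4.3);st()"
```

```text
rot [-0.0001, 0.0026, 0.0013] shift [0.0, 0.0, 0.0]
[ 0.47927237 -0.31695047  0.0067854 ]
4991
((478.5180969238281, -316.548828125), (44.13962173461914, 44.906307220458984), 85.4769515991211) 0.013328224520152976
rot [-0.0001, -0.0009, 0.0013] shift [-0.0007, 0.0003, 0.0008]
{'time': 2.9667, 'qpos': [-0.7612, 0.3153, 1.9466, 0.0011, 0.8788, -2.2568], 'dq': [0.0014, -0.0212, -0.0168, 0.001, 0.0004, -0.0027], 'joint_efforts': [-0.0011, -34.5012, -22.3045, 0.0003, 0.0192, 0.0018], 'eef_pos': [0.4793, -0.317, 0.0068], 'tcp_rot': [-0.7066, 0.0264, -0.0273, 0.7066], 'contact_force': [0.5467, 0.2864, 0.2753], 'wrist_torque': [0.025, -0.0111, -0.0171], 'opening': 0.7085}
[[0.997, 0.001, 0.076], [-0.076, -0.0, 0.997], [0.001, -1.0, 0.0]]
```

View pics/w2.png

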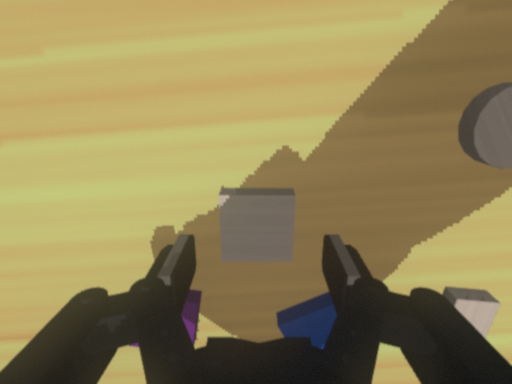

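The wrist view shows the blank centred between the pads: blank at (257,225), pads at columns 195 and 323. Closing now.

>>> jog_arm([
  [[0,0,0],[-0.0005,0.0,0.0],0.6],
  [[0,0,0],[-0.0005,0.0,0],0.5],
  [[0,0,0],[-0.0005,0.0,0],0.3],
  [[0,0,0],[-0.0005,0.0,0],0.3],
  [[0,0,0],[-0.0005,0.0,0],0.3],
  [[0,0,0],[-0.0005,0.0,0],0.3],
], force=60)

```text
time: 3.47
eef_pos: [0.4789, -0.317, 0.0071]
tcp_rot: [0.707, -0.026, 0.027, -0.707]
contact_force: [-0.7, 0.0, -0.1]
opening: 0.301
```

```bash
python3 -c "
from h import *
st()
c=cam('wrist');cv2.imwrite('pics/w3.png',cv2.resize(c['pixels'][150:300,150:380],None,fx=3,fy=3))"
```

```text
{'time': 3.4667, 'qpos': [-0.7617, 0.314, 1.9476, 0.0011, 0.8786, -2.2574], 'dq': [-0.0008, 0.0034, 0.0013, 0.0008, -0.0008, 0.0008], 'joint_efforts': [-0.0024, -35.5908, -23.2036, 0.0013, -0.0049, 0.0002], 'eef_pos': [0.4789, -0.317, 0.0071], 'tcp_rot': [0.7067, -0.0263, 0.0274, -0.7065], 'contact_force': [-0.6885, 0.0287, -0.1409], 'wrist_torque': [-0.012, -0.0256, 0.0358], 'opening': 0.3007}
[[0.997, 0.002, 0.076], [-0.076, -0.0, 0.997], [0.002, -1.0, -0.0]]
```

View pics/w3.png

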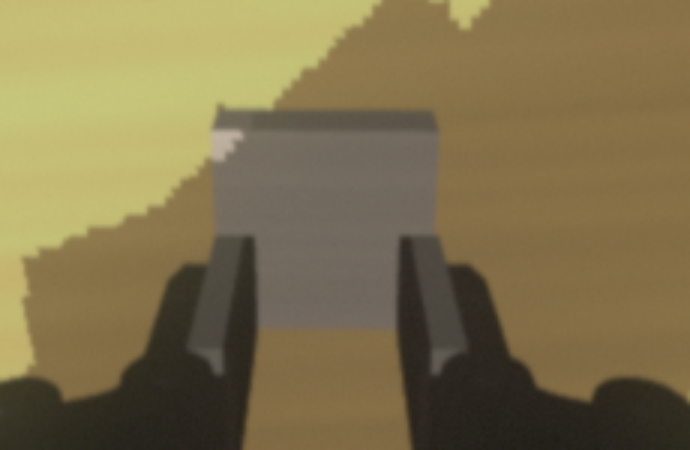

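The fingers closed over the top of the blank (opening 0.30). So at this opening the tips stand more than 7 mm above the TCP. I'll measure the tip height from the depth image.

```bash
python3 - <<'E'
from h import *
c=cam('wrist');W=pts(c);s=ctrl.get_state();Rc=R.from_quat(s['tcp_rot']).as_matrix()
T=(W-s['eef_pos'])@Rc
for v in range(224,275,6):
    print(v,[(u,*np.round(T[v,u]*1000).astype(int).tolist()) if T[v,u,0]==T[v,u,0] else (u,None) for u in (216,222,228,232,286,290,296,302)])
E
```

```text
224 [(216, 4, 7, -27), (222, -2, -6, -21), (228, -2, -5, -18), (232, -2, -6, -15), (286, -3, -7, 17), (290, -2, -7, 20), (296, 5, 7, 25), (302, 4, 7, 29)]
230 [(216, 9, 7, -27), (222, -11, -31, -18), (228, -12, -32, -15), (232, -11, -31, -13), (286, -11, -31, 15), (290, -11, -31, 17), (296, -11, -30, 20), (302, 9, 8, 29)]
236 [(216, 14, 8, -27), (222, -11, -37, -17), (228, -11, -37, -14), (232, -11, -37, -12), (286, -10, -36, 14), (290, -11, -37, 16), (296, -11, -37, 19), (302, 13, 7, 29)]
242 [(216, -7, -36, -20), (222, -11, -43, -16), (228, -11, -42, -14), (232, -10, -41, -12), (286, -11, -42, 14), (290, -11, -42, 16), (296, -11, -43, 19), (302, -7, -36, 22)]
248 [(216, -11, -49, -18), (222, -11, -48, -16), (228, -11, -48, -13), (232, -7, -41, -12), (286, -10, -46, 14), (290, -11, -48, 15), (296, -11, -48, 18), (302, -6, -40, 22)]
254 [(216, -11, -52, -18), (222, -11, -53, -15), (228, -10, -52, -13), (232, -4, -42, -12), (286, -7, -46, 14), (290, -11, -53, 15), (296, -12, -54, 17), (302, -11, -54, 20)]
260 [(216, -11, -58, -17), (222, -11, -58, -15), (228, -11, -57, -12), (232, -1, -43, -12), (286, -4, -47, 14), (290, -11, -58, 14), (296, -11, -58, 17), (302, -11, -58, 19)]
266 [(216, -11, -62, -17), (222, -11, -62, -14), (228, -10, -60, -12), (232, 2, -43, -12), (286, -2, -49, 14), (290, -11, -62, 14), (296, -10, -60, 17), (302, -11, -62, 19)]
272 [(216, -12, -68, -16), (222, -7, -61, -14), (228, -7, -60, -12), (232, 4, -45, -12), (286, 1, -50, 14), (290, -8, -62, 14), (296, -8, -62, 16), (302, -12, -68, 18)]
```

```bash
python3 - <<'E'
from h import *
c=cam('scene');W=pts(c);s=ctrl.get_state()
P=np.linalg.inv(c['T'])@np.append(s['eef_pos'],1);u=c['cx']+c['fx']*P[0]/-P[2];v=c['cy']-c['fy']*P[1]/-P[2];print(u,v)
u,v=int(u),int(v)
a=cv2.resize(c['pixels'][v-60:v+30,u-60:u+60],None,fx=6,fy=6,interpolation=cv2.INTER_CUBIC);cv2.drawMarker(a,(360,360),(0,0,255));cv2.imwrite('pics/s4.png',a)
Rc=R.from_quat(s['tcp_rot']).as_matrix();T=(W-s['eef_pos'])@Rc
for vv in range(v-20,v+8,2): print(vv,[tuple(np.round(T[vv,uu]*1000).astype(int)) for uu in range(u-14,u+15,4)])
E
```

```text
166.52968158779723 217.88437746609168
197 [(np.int64(7), np.int64(-78), np.int64(-28)), (np.int64(8), np.int64(-78), np.int64(-17)), (np.int64(-129), np.int64(6), np.int64(-28)), (np.int64(-125), np.int64(4), np.int64(-15)), (np.int64(13), np.int64(-77), np.int64(15)), (np.int64(7), np.int64(-73), np.int64(25)), (np.int64(11), np.int64(-74), np.int64(36)), (np.int64(-120), np.int64(7), np.int64(35))]
199 [(np.int64(7), np.int64(-72), np.int64(-29)), (np.int64(10), np.int64(-73), np.int64(-18)), (np.int64(-115), np.int64(5), np.int64(-27)), (np.int64(-115), np.int64(6), np.int64(-14)), (np.int64(11), np.int64(-70), np.int64(14)), (np.int64(10), np.int64(-68), np.int64(25)), (np.int64(-107), np.int64(5), np.int64(23)), (np.int64(-109), np.int64(8), np.int64(35))]
201 [(np.int64(-111), np.int64(7), np.int64(-51)), (np.int64(10), np.int64(-66), np.int64(-19)), (np.int64(-102), np.int64(4), np.int64(-26)), (np.int64(-100), np.int64(4), np.int64(-13)), (np.int64(10), np.int64(-63), np.int64(13)), (np.int64(3), np.int64(-57), np.int64(23)), (np.int64(-98), np.int64(7), np.int64(23)), (np.in
[... 3279 characters left out ...]
21 [(np.int64(-2), np.int64(7), np.int64(-42)), (np.int64(2), np.int64(6), np.int64(-30)), (np.int64(19), np.int64(-5), np.int64(-16)), (np.int64(20), np.int64(-4), np.int64(-5)), (np.int64(20), np.int64(-2), np.int64(5)), (np.int64(18), np.int64(0), np.int64(16)), (np.int64(9), np.int64(8), np.int64(26)), (np.int64(12), np.int64(7), np.int64(38))]
223 [(np.int64(8), np.int64(7), np.int64(-41)), (np.int64(10), np.int64(7), np.int64(-30)), (np.int64(21), np.int64(1), np.int64(-17)), (np.int64(21), np.int64(3), np.int64(-6)), (np.int64(19), np.int64(5), np.int64(4)), (np.int64(22), np.int64(5), np.int64(16)), (np.int64(20), np.int64(7), np.int64(27)), (np.int64(23), np.int64(6), np.int64(38))]
```

View pics/s4.png

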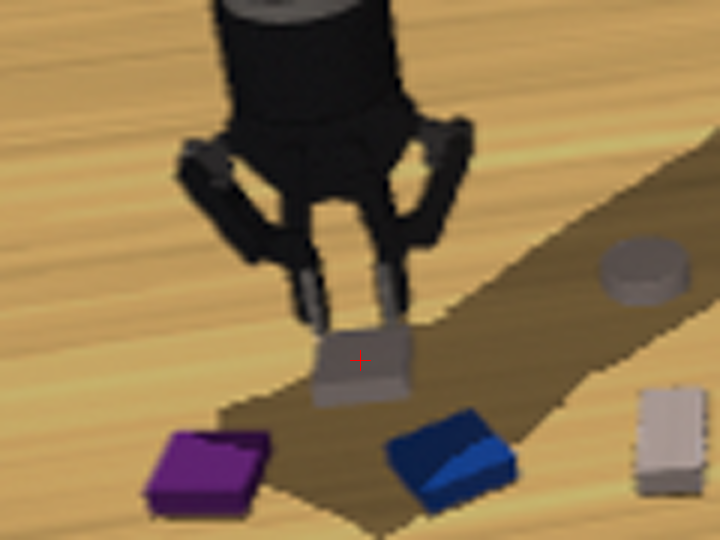

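Both cameras agree that the finger tips sit about 28 mm behind the reported TCP. I'll reopen, measure the tip offset at about 0.6 opening, and use the measured value.

>>> jog_arm([
  [[0,0,0],[0,0.0,0.0],0.62],
  [[0,0,0],[0,0.0,0],0.62],
  [[0,0,0],[0,0.0,0],0.62],
  [[0,0,0],[0,0.0,0],0.62],
])

```text
time: 3.95
eef_pos: [0.4787, -0.3168, 0.0067]
tcp_rot: [-0.707, 0.026, -0.027, 0.707]
contact_force: [-0.2, 0.5, -0.3]
opening: 0.619
```

```bash
cat > tip.py <<'E'
from h import *
c=cam('wrist');W=pts(c);s=ctrl.get_state();Rc=R.from_quat(s['tcp_rot']).as_matrix();T=(W-s['eef_pos'])@Rc
k=(abs(T[...,0]+11)<99)&(abs(T[...,0]+.011)<.0025)&(abs(T[...,2])<.05)&(T[...,1]<-.012)&(T[...,1]>-.06)
for sg in (-1,1):
    q=T[k&(np.sign(T[...,2])==sg)]; print(sg,len(q),'tip y',np.round(np.sort(q[:,1])[-12:]*1000,1),'z inner',np.round(np.percentile(abs(q[:,2]),[2,50,98])*1000,1))
print(s['opening'],s['eef_pos'],s['contact_force'])
E
python3 tip.py;python3 wb.py w5; python3 -c "
from h import *
go(.4786,-.3164,-.0215,-4.4)"
```

```text
-1 536 tip y [-31.4 -31.3 -31.3 -31.3 -31.3 -31.1 -31.  -30.7 -30.5 -30.3 -30.1 -29.6] z inner [25.5 28.4 32.1]
1 532 tip y [-31.7 -31.7 -31.7 -31.6 -31.6 -31.  -30.8 -30.7 -30.3 -30.1 -30.  -29. ] z inner [27.2 30.1 33.8]
0.6148187231827448 [ 0.47873962 -0.3168483   0.00673776] [-0.5684663  -0.59741252  0.09212233]
rot [-0.0002, 0.0026, 0.0012] shift [0.0, 0.0, 0.0]
[ 0.47874463 -0.31685927  0.00675408]
4944
((478.7434997558594, -316.58624267578125), (44.14057159423828, 45.46876907348633), 85.5486068725586) 0.013288964707021317
rot [-0.0002, 0.0009, 0.0012] shift [-0.0002, 0.0283, 0.0004]
```

>>> jog_arm([
  [[0,0,0],[0,0.01,0.0004],0.62],
  [[0,0,0],[0,0.02,0.0004],0.62],
  [[0,0,0],[0,0.027,0.0004],0.62],
  [[0,0,0],[0,0.0298,0.0004],0.62],
  [[0,0,0],[0,0.0298,0.0004],0.62],
])

```text
time: 4.47
eef_pos: [0.4777, -0.3155, -0.0249]
tcp_rot: [-0.706, 0.027, -0.026, 0.707]
contact_force: [-0.6, 0.8, 0.6]
opening: 0.624
```

>>> jog_arm([
  [[0,0,0],[0,0.0,0.0],0.5],
  [[0,0,0],[0,0.0,0],0.4],
  [[0,0,0],[0,0.0,0],0.4],
  [[0,0,0],[0,0.0,0],0.4],
], force=60)

```text
time: 4.8
eef_pos: [0.4781, -0.3158, -0.0246]
tcp_rot: [-0.706, 0.027, -0.027, 0.707]
contact_force: [0.4, -0.3, 0.0]
opening: 0.496
```

```bash
python3 tip.py
```

```text
-1 1315 tip y [-23.  -23.  -23.  -23.  -23.  -22.9 -22.9 -22.8 -22.8 -22.8 -22.8 -22.6] z inner [ 1.8 23.7 48.3]
1 1338 tip y [-22.7 -22.7 -22.7 -22.7 -22.7 -22.6 -22.6 -22.6 -22.5 -22.5 -22.5 -22.5] z inner [ 1.5 25.  48.3]
0.49665616361817283 [ 0.47806513 -0.31577524 -0.02458034] [0.84487778 0.80986609 0.86216552]
```

>>> jog_arm([
  [[0,0,0],[0,-0.01,0.0],0.4],
  [[0,0,0],[0,-0.03,0],0.4],
  [[0,0,0],[0,-0.06,0],0.4],
  [[0,0,0],[0,-0.09,0],0.4],
  [[0,0,0],[0,-0.11,0],0.4],
  [[0,0,0],[0,-0.11,0],0.4],
])

```text
time: 5.35
eef_pos: [0.481, -0.3185, 0.0919]
tcp_rot: [0.709, -0.024, 0.029, -0.705]
contact_force: [0.9, -1.5, 0.3]
opening: 0.497
```

```bash
python3 - <<'E'
from h import *
st()
c=cam('wrist');cv2.imwrite('pics/w6.png',c['pixels'])
go(.5336,.0925,.085,11.1)
E
```

```text
{'time': 5.35, 'qpos': [-0.7611, 0.1895, 1.9163, 0.0011, 1.0264, -2.2568], 'dq': [-0.0035, 0.052, 0.0478, -0.0014, -0.0533, -0.001], 'joint_efforts': [0.2, -32.1054, -23.527, -0.0012, 0.3425, 0.0], 'eef_pos': [0.481, -0.3185, 0.0919], 'tcp_rot': [0.7085, -0.0241, 0.0295, -0.7047], 'contact_force': [0.9054, -1.5183, 0.2577], 'wrist_torque': [-0.0493, -0.0418, -0.0258], 'opening': 0.4968}
[[0.997, 0.007, 0.076], [-0.076, -0.006, 0.997], [0.008, -1.0, -0.005]]
rot [0.0033, -0.2696, 0.0043] shift [0.0226, 0.003, 0.4129]
```

View pics/w6.png

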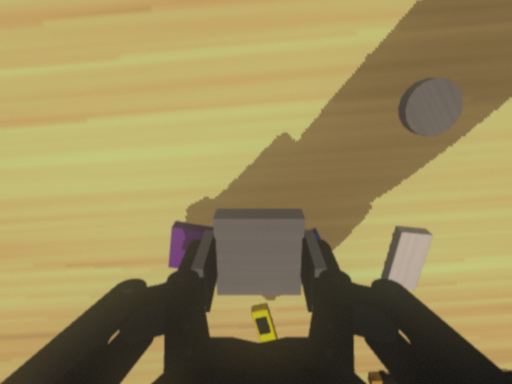

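The wrist view shows the blank level in the pads at (258,250). Next is a viewing pose to the right of the pocket.

```bash
python3 - <<'E'
from h import *
go(.5588,.0159,.085,11.1)
E
```

```text
rot [0.0033, -0.2696, 0.0043] shift [0.0535, 0.0034, 0.3384]
```

>>> jog_arm([
  [[0,-0.03,0],[0.006,0,0.03],0.4],
  [[0,-0.06,0],[0.012,0,0.065],0.4],
  [[0,-0.09,0],[0.018,0,0.1],0.4],
  [[0,-0.12,0],[0.024,0,0.135],0.4],
  [[0,-0.15,0],[0.03,0,0.17],0.4],
  [[0,-0.18,0],[0.036,0,0.205],0.4],
  [[0,-0.21,0],[0.042,0,0.24],0.4],
  [[0,-0.24,0],[0.048,0,0.275],0.4],
  [[0,-0.265,0.003],[0.052,0.003,0.315],0.4],
  [[0.003,-0.27,0.004],[0.0535,0.003,0.3384],0.4],
])

```text
time: 6.23
eef_pos: [0.5572, 0.0195, 0.0829]
tcp_rot: [-0.703, -0.068, 0.071, 0.704]
contact_force: [0.4, 0.1, -0.4]
opening: 0.498
```

>>> jog_arm([
  [[0,0,0],[0,0,0.0],0.4],
  [[0,0,0],[0,0,0],0.4],
])

```text
time: 6.4
eef_pos: [0.5552, 0.0212, 0.0806]
tcp_rot: [-0.703, -0.068, 0.074, 0.705]
contact_force: [0.7, -0.8, -1.3]
opening: 0.497
```

```bash
python3 - <<'E'
from h import *
c=cam('wrist');st();W=pts(c);cv2.imwrite('pics/w7.png',c['pixels']);np.savez('w7.npz',W=W)
c=cam('top');cv2.imwrite('pics/t7.png',c['pixels']);
E
```

```text
{'time': 6.45, 'qpos': [-0.1468, 0.1702, 1.9615, 0.0004, 1.0177, -1.916], 'dq': [-0.0334, -0.0098, -0.009, -0.0021, -0.0042, -0.001], 'joint_efforts': [0.9134, -32.8148, -25.9728, 0.0521, 0.0234, 0.0072], 'eef_pos': [0.5556, 0.02, 0.081], 'tcp_rot': [-0.7029, -0.0674, 0.0726, 0.7044], 'contact_force': [0.0395, 0.5397, -0.5242], 'wrist_torque': [-0.0392, 0.0163, -0.0608], 'opening': 0.4959}
[[0.98, -0.008, -0.197], [0.197, 0.001, 0.98], [-0.007, -1.0, 0.003]]
```

View pics/w7.png

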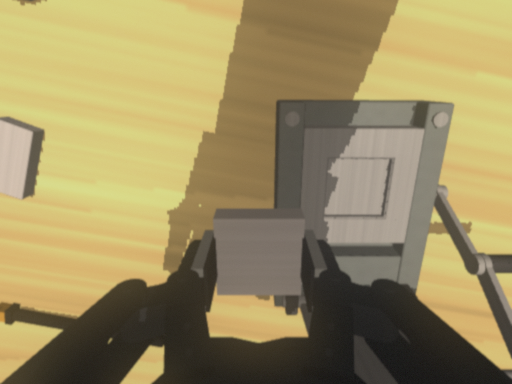

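```bash
python3 - <<'E'
import cv2
im=cv2.imread('pics/w7.png')
a=cv2.resize(im[90:260,270:460],None,fx=4,fy=4,interpolation=cv2.INTER_CUBIC)
a=cv2.resize(im[140:230,310:410],None,fx=6.5,fy=6.5,interpolation=cv2.INTER_CUBIC)
cv2.imwrite('pics/w7c.png',a);print(a.shape)
E
```

```text
(585, 650, 3)
```

View pics/w7c.png

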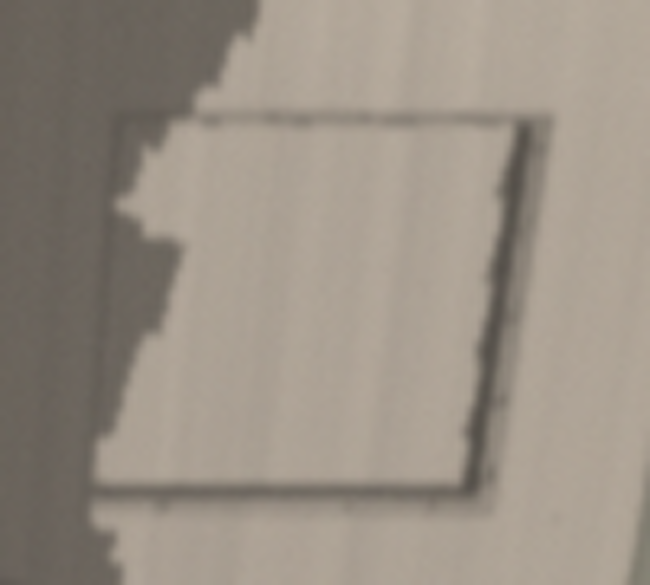

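```bash
cat > px.py <<'E'
from h import *
def ray(c,uv,z0):
    uv=np.array(uv,float);P=np.stack([(uv[:,0]-c['cx'])/c['fx'],-(uv[:,1]-c['cy'])/c['fy'],-np.ones(len(uv))],1)
    D=P@c['T'][:3,:3].T;o=c['T'][:3,3];t=(z0-o[2])/D[:,2];return o+t[:,None]*D
E
python3 - <<'E'
from px import *
c=cam('wrist')
q=np.array([[113,115],[552,115],[490,513],[88,513]]);uv=np.stack([310-.5+(q[:,0]+.5)/6.5,140-.5+(q[:,1]+.5)/6.5],1)
w=ray(c,uv,.040)[:,:2]*1000
print(np.round(w,1).tolist(),'c',w.mean(0).round(1))
for i in range(4):
    d=w[(i+1)%4]-w[i];print(np.round(np.hypot(*d),1),np.round(np.degrees(np.arctan2(d[1],d[0])),1))
s=ctrl.get_state();z=np.load('w7.npz')['W'];print('insert z',np.nanmedian(z[145:155,370:385,2]),'floor',np.nanmedian(z[180:200,345:375,2]))
# base outer corners & blank top
im=c['pixels'];
cv2.imwrite('pics/w8a.png',cv2.resize(im[195:305,200:320],None,fx=5.5,fy=5.5,interpolation=cv2.INTER_CUBIC))
print(s['eef_pos'])
W=np.load('w7.npz')['W'];k=(W[220:290,225:295]);print('blank top z',np.nanmedian(k[30:60,20:50,2]))
E
```

```text
[[515.3, 62.1], [505.8, 109.9], [553.3, 119.0], [562.7, 72.1]] c [534.3  90.8]
48.7 101.3
48.4 10.9
47.8 -78.7
48.4 -168.0
insert z 0.03922744784164357 floor 0.03326515508269218
[0.55640933 0.01861187 0.0820007 ]
blank top z 0.11845585446410903
```

View pics/w8a.png

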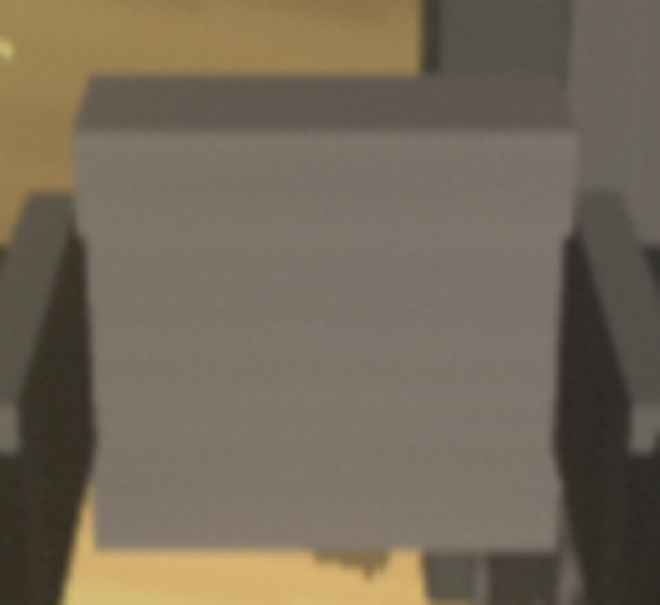

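```bash
python3 - <<'E'
from px import *
c=cam('wrist');s=ctrl.get_state()
c2=dict(c);c2['T']=c['mount']
# in tool coords: plane y=-0.0365
q=np.array([[75,131],[577,131],[557,548],[97,548]]);uv=np.stack([200-.5+(q[:,0]+.5)/5.5,195-.5+(q[:,1]+.5)/5.5],1)
P=np.stack([(uv[:,0]-c['cx'])/c['fx'],-(uv[:,1]-c['cy'])/c['fy'],-np.ones(4)],1)
for yy in (-.0365,-.0355):
    D=P@c['mount'][:3,:3].T;o=c['mount'][:3,3];t=(yy-o[1])/D[:,1];w=(o+t[:,None]*D)*1000
    print(np.round(w,1).tolist(),w.mean(0).round(1), np.linalg.norm(w[1]-w[0]),np.linalg.norm(w[2]-w[1]))
E
```

```text
[[-20.2, -36.5, -21.1], [-20.2, -36.5, 23.0], [24.0, -36.5, 23.3], [24.1, -36.5, -21.1]] [  1.9 -36.5   1. ] 44.031180510174416 44.250104561810176
[[-19.7, -35.5, -21.2], [-19.8, -35.5, 23.1], [24.8, -35.5, 23.4], [24.9, -35.5, -21.2]] [  2.6 -35.5   1. ] 44.36965216285264 44.590259103402786
```

```bash
python3 - <<'E'
from h import *
go(.533,.0903,.081,11.1);go(.533,.0903,.035,11.1)
E
```

```text
rot [-0.0022, 0.0015, -0.0047] shift [-0.0093, 0.0016, 0.0752]
rot [-0.0022, 0.0015, -0.0047] shift [-0.0091, 0.0476, 0.0751]
```

>>> jog_arm([
  [[0,0,0],[-0.005,0,0.02],0.4],
  [[0,0,0],[-0.009,0,0.045],0.4],
  [[0,0,0],[-0.009,0,0.07],0.4],
  [[0,0,0],[-0.009,0.01,0.075],0.4],
  [[0,0,0],[-0.009,0.025,0.075],0.4],
  [[0,0,0],[-0.009,0.04,0.075],0.4],
  [[0,0,-0.003],[-0.009,0.046,0.075],0.4],
  [[0,0,-0.003],[-0.009,0.046,0.075],0.4],
])

```text
time: 7.27
eef_pos: [0.5314, 0.0891, 0.0343]
tcp_rot: [-0.703, -0.066, 0.071, 0.705]
contact_force: [-0.0, -0.4, -0.8]
opening: 0.497
```

```bash
python3 - <<'E'
from h import *
st();go(.533,.0903,.020,11.1)
c=cam('wrist');cv2.imwrite('pics/w9.png',c['pixels'])
E
```

```text
{'time': 7.2667, 'qpos': [-0.0231, 0.2049, 2.0225, 0.0019, 0.9206, -1.7888], 'dq': [0.0046, -0.024, -0.0287, 0.0018, 0.0197, 0.001], 'joint_efforts': [0.0452, -32.5154, -24.7072, 0.0078, -0.1193, -0.0051], 'eef_pos': [0.5314, 0.0891, 0.0343], 'tcp_rot': [-0.703, -0.0662, 0.0706, 0.7046], 'contact_force': [-0.0498, -0.3695, -0.8115], 'wrist_torque': [0.0367, 0.0085, 0.0473], 'opening': 0.4974}
[[0.981, -0.006, -0.193], [0.193, 0.002, 0.981], [-0.006, -1.0, 0.003]]
rot [-0.0029, 0.0, -0.006] shift [0.0019, 0.0143, 0.0009]
```

View pics/w9.png

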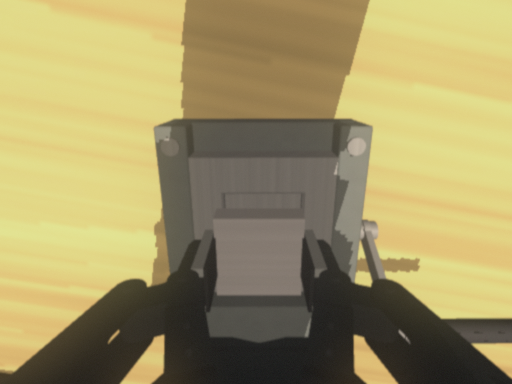

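```bash
python3 - <<'E'
from px import *
im=cv2.imread('pics/w9.png');cv2.imwrite('pics/w9c.png',cv2.resize(im[180:305,195:325],None,fx=5,fy=5,interpolation=cv2.INTER_CUBIC))
E
```

```text
(no output)
```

View pics/w9c.png

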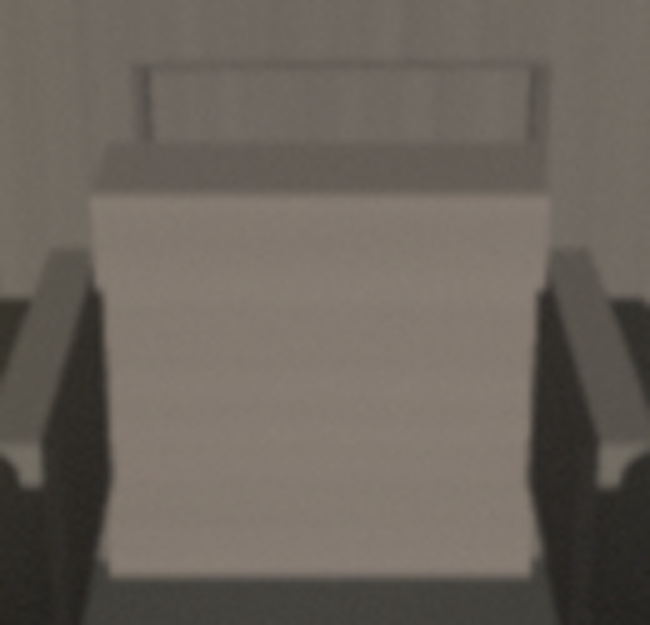

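```bash
python3 - <<'E'
from px import *
c=ctrl.read_camera('wrist');s=ctrl.get_state()
def tool(q,y):
    q=np.array(q,float);uv=np.stack([195-.5+(q[:,0]+.5)/5,180-.5+(q[:,1]+.5)/5],1)
    P=np.stack([(uv[:,0]-c['cx'])/c['fx'],-(uv[:,1]-c['cy'])/c['fy'],-np.ones(len(q))],1)
    D=P@c['mount'][:3,:3].T;o=c['mount'][:3,3];t=(y-o[1])/D[:,1];return np.round((o+t[:,None]*D)*1000,1)
z=s['eef_pos'][2];print(z)
print('pocket front outer corners',tool([[133,62],[550,62]],z-.040).tolist())
t=tool([[91,194],[551,194],[533,577],[107,577]],-.0365);print('blank',t.tolist(),t.mean(0))
E
```

```text
0.0365644986585192
pocket front outer corners [[-21.4, -3.4, -21.1], [-21.5, -3.4, 27.8]]
blank [[-20.2, -36.5, -21.3], [-20.2, -36.5, 23.1], [24.5, -36.5, 23.5], [24.6, -36.5, -21.8]] [  2.175 -36.5     0.875]
```

>>> jog_arm([
  [[0,0,-0.003],[0.001,0.004,0.0022],0.4],
  [[0,0,-0.005],[0.001,0.008,0.0022],0.4],
  [[0,0,-0.005],[0.001,0.011,0.0022],0.4],
  [[0,0,-0.005],[0.001,0.014,0.0022],0.4],
  [[0,0,-0.005],[0.001,0.016,0.0022],0.4],
])

```text
time: 7.78
eef_pos: [0.5337, 0.0917, 0.0202]
tcp_rot: [-0.703, -0.069, 0.068, 0.705]
contact_force: [0.0, -0.6, -0.6]
opening: 0.495
```

>>> jog_arm([
  [[0,0,0],[0,0.001,0],0.4],
  [[0,0,0],[0,0.002,0],0.4],
  [[0,0,0],[0,0.003,0],0.4],
])

```text
time: 8.03
eef_pos: [0.5337, 0.0918, 0.0172]
tcp_rot: [-0.703, -0.07, 0.068, 0.705]
contact_force: [0.1, -0.3, -0.1]
opening: 0.492
```

>>> jog_arm([
  [[0,0,0],[0,0.001,0],0.4],
  [[0,0,0],[0,0.002,0],0.4],
  [[0,0,0],[0,0.003,0],0.4],
])

```text
time: 8.28
eef_pos: [0.5338, 0.0918, 0.0142]
tcp_rot: [-0.703, -0.07, 0.068, 0.705]
contact_force: [-0.1, -0.5, -0.6]
opening: 0.495
```

>>> jog_arm([
  [[0,0,0],[0,0.001,0],0.4],
  [[0,0,0],[0,0.002,0],0.4],
  [[0,0,0],[0,0.002,0],0.4],
])

```text
time: 8.53
eef_pos: [0.5339, 0.0918, 0.0137]
tcp_rot: [-0.703, -0.069, 0.068, 0.705]
contact_force: [-4.4, -0.9, 7.9]
opening: 0.494
```

>>> jog_arm([
  [[0,0,0],[0,0.001,0],0.4],
  [[0,0,0],[0,0.002,0],0.4],
  [[0,0,0],[0,0.002,0],0.4],
])

```text
time: 8.78
eef_pos: [0.5339, 0.0918, 0.0137]
tcp_rot: [-0.703, -0.069, 0.069, 0.704]
contact_force: [-6.6, 0.3, 12.1]
opening: 0.495
```

```bash
python3 - <<'E'
from h import *
st()
c=cam('wrist');cv2.imwrite('pics/w10.png',cv2.resize(c['pixels'][180:305,195:325],None,fx=5,fy=5,interpolation=cv2.INTER_CUBIC))
W=pts(c);print('top z',np.nanmedian(W[230:280,240:280,2]))
E
```

```text
{'time': 8.7833, 'qpos': [-0.0181, 0.2418, 2.0249, 0.0025, 0.8755, -1.785], 'dq': [0.0003, -0.002, -0.0006, 0.0, -0.0043, 0.0013], 'joint_efforts': [-0.3972, -27.2068, -21.8852, 0.1476, -1.5423, -0.1005], 'eef_pos': [0.5339, 0.0918, 0.0137], 'tcp_rot': [-0.7031, -0.0685, 0.0688, 0.7045], 'contact_force': [-6.5696, 0.2511, 12.0502], 'wrist_torque': [-0.2749, 1.0576, -0.0657], 'opening': 0.4951}
[[0.981, -0.001, -0.193], [0.193, 0.002, 0.981], [-0.0, -1.0, 0.002]]
top z 0.051643120916682744
```

View pics/w10.png

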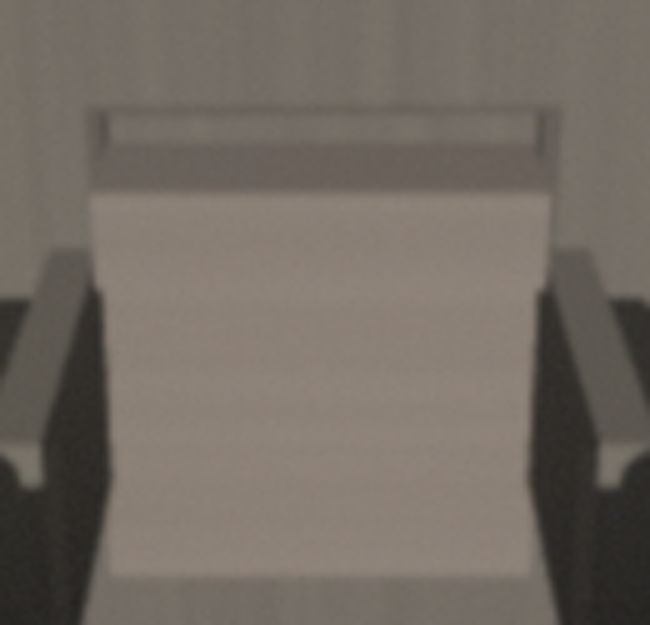

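The contact pushes back along -x and up, so the blank's back edge is riding the +x chamfer. The picture agrees, with a gap at the front edge. I'll shift the blank towards -x.

>>> jog_arm([
  [[0,0,0],[-0.001,0.001,0],0.4],
  [[0,0,0],[-0.002,0.001,0],0.4],
  [[0,0,0],[-0.002,0.002,0],0.4],
])

```text
time: 9.08
eef_pos: [0.5335, 0.0916, 0.0136]
tcp_rot: [-0.703, -0.07, 0.068, 0.704]
contact_force: [-3.3, 1.0, 15.3]
opening: 0.499
```

>>> jog_arm([
  [[0,0,0],[-0.0,0.001,0],0.4],
  [[0,0,0],[-0.0,0.002,0],0.4],
  [[0,0,0],[-0.0,0.002,0],0.4],
])

```text
time: 9.33
eef_pos: [0.5336, 0.0916, 0.0137]
tcp_rot: [-0.703, -0.069, 0.068, 0.704]
contact_force: [-6.6, -0.5, 13.8]
opening: 0.501
```

>>> jog_arm([
  [[0,0,0],[0,-0.001,0],0.4],
  [[0,0,0],[-0.0015,-0.001,0],0.4],
  [[0,0,0],[-0.0025,-0.001,0],0.4],
  [[0,0,0],[-0.0025,-0.001,0],0.4],
])

```text
time: 9.67
eef_pos: [0.5303, 0.091, 0.0139]
tcp_rot: [-0.703, -0.069, 0.069, 0.704]
contact_force: [0.2, 0.5, 0.0]
opening: 0.5
```

>>> jog_arm([
  [[0,0,0],[0,0.001,0],0.4],
  [[0,0,0],[0,0.002,0],0.4],
  [[0,0,0],[0,0.003,0],0.4],
  [[0,0,0],[0,0.003,0],0.4],
])

```text
time: 10.0
eef_pos: [0.5303, 0.091, 0.0137]
tcp_rot: [-0.703, -0.068, 0.07, 0.704]
contact_force: [-9.1, -0.1, 18.4]
opening: 0.497
```

```bash
cat > look.py <<'E'
from h import *
import sys
st0=ctrl.get_state();c=cam('wrist');cv2.imwrite(f'pics/{sys.argv[1]}.png',cv2.resize(c['pixels'][180:305,195:325],None,fx=5,fy=5,interpolation=cv2.INTER_CUBIC))
W=pts(c);print('top z front/mid/back',[np.round(np.nanmedian(W[a:b,240:280,2]),4) for a,b in ((222,232),(245,255),(280,290))],'insert',np.nanmedian(W[185:195,240:280,2]))
print(st0['eef_pos'],st0['contact_force'],st0['wrist_torque'],st0['opening'])
E
python3 look.py w11
```

```text
top z front/mid/back [np.float64(0.0517), np.float64(0.0516), np.float64(0.0515)] insert 0.03937978359748816
[0.53030238 0.0909735  0.01367067] [-9.1156996  -0.14296842 18.38483567] [-0.25857275  1.47606884 -0.04447281] 0.496645687681932
```

View pics/w11.png

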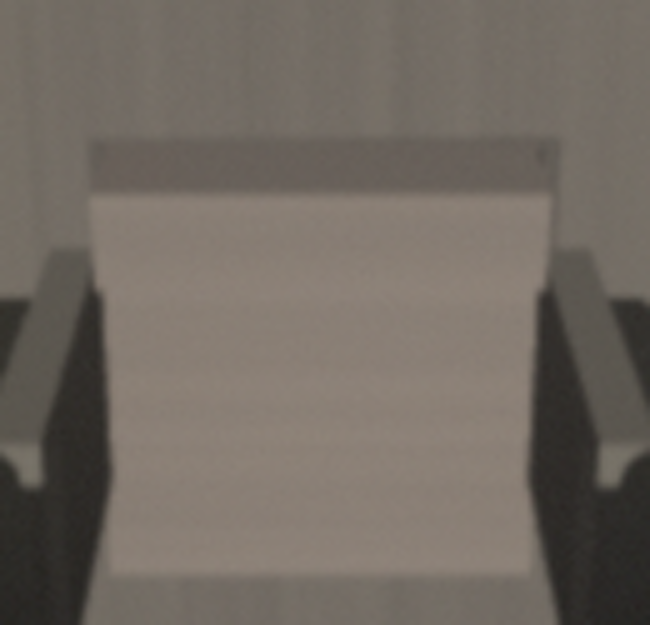

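On this pose the front gap has nearly closed, so I overshot. The seat lies about 1.5–2 mm back towards +x.

>>> jog_arm([
  [[0,0,0],[0,-0.001,0],0.4],
  [[0,0,0],[0.001,-0.001,0],0.4],
  [[0,0,0],[0.0017,-0.001,0],0.4],
  [[0,0,0],[0.0017,-0.001,0],0.4],
])

```text
time: 10.38
eef_pos: [0.5316, 0.0913, 0.0139]
tcp_rot: [-0.703, -0.067, 0.07, 0.704]
contact_force: [0.6, -0.7, -1.0]
opening: 0.499
```

>>> jog_arm([
  [[0,0,0],[0,0.001,0],0.4],
  [[0,0,0],[0,0.002,0],0.4],
  [[0,0,0],[0,0.003,0],0.4],
  [[0,0,0],[0,0.003,0],0.4],
])

```text
time: 10.72
eef_pos: [0.5317, 0.0913, 0.0137]
tcp_rot: [-0.703, -0.067, 0.071, 0.704]
contact_force: [-8.8, -0.1, 19.0]
opening: 0.501
```

```bash
python3 look.py w12
```

```text
top z front/mid/back [np.float64(0.0516), np.float64(0.0517), np.float64(0.0515)] insert 0.039350013850793814
[0.53166344 0.09126505 0.0136625 ] [-8.76868541 -0.05486501 19.02493874] [-0.31720365  1.45569231 -0.03942537] 0.5011600373936888
```

View pics/w12.png

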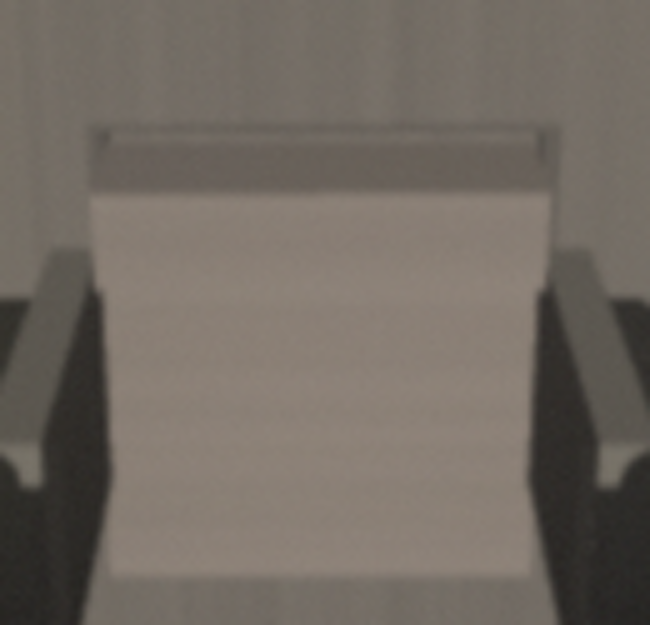

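The height is the same (0.0137) at all three x positions. That means the finger tips are resting on the insert, with the blank's bottom already about 1.7 mm inside the mouth. I'll centre it (about +0.4 mm x, -0.8 mm y), release it, then press it home from above.

>>> jog_arm([
  [[0,0,0],[0,-0.001,0],0.4],
  [[0,0,0],[0.0004,-0.001,-0.0008],0.4],
  [[0,0,0],[0.0004,-0.001,-0.0008],0.4],
  [[0,0,0],[0.0004,-0.0003,-0.0008],0.4],
])

```text
time: 11.1
eef_pos: [0.532, 0.0904, 0.0138]
tcp_rot: [-0.703, -0.066, 0.072, 0.704]
contact_force: [-3.0, -0.4, 6.3]
opening: 0.496
```

>>> jog_arm([
  [[0,0,0],[0,0,0],0.55],
  [[0,0,0],[0,0,0],0.65],
  [[0,0,0],[0,0,0],0.65],
  [[0,0,0],[0,0,0],0.65],
])

```text
time: 11.43
eef_pos: [0.5318, 0.0904, 0.0133]
tcp_rot: [-0.703, -0.066, 0.072, 0.704]
contact_force: [0.6, 0.5, -0.8]
opening: 0.651
```

```bash
python3 look.py w13
```

```text
top z front/mid/back [np.float64(0.0495), np.float64(0.0494), np.float64(0.0494)] insert 0.03932602280688127
[0.53176648 0.09042554 0.01333482] [ 0.56790034  0.46371868 -0.81216725] [ 0.04064603 -0.01123196  0.0550197 ] 0.6506213019725786
```

View pics/w13.png

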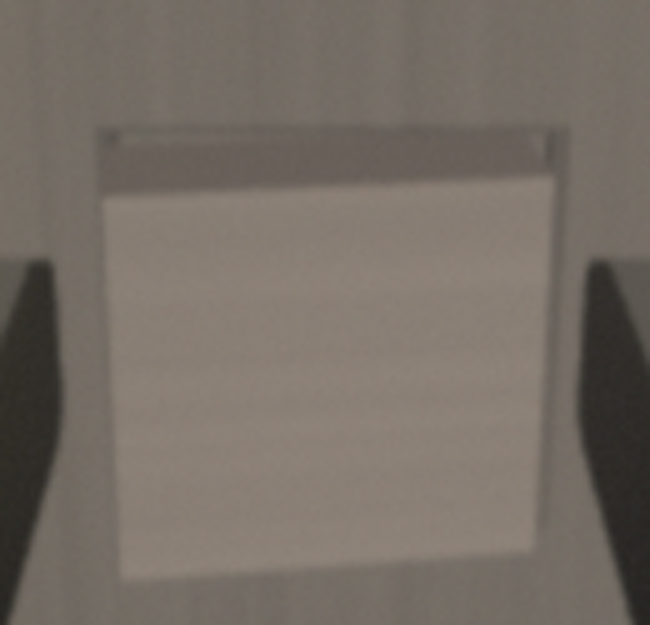

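The blank dropped on the right (+y) side, but the left edge still hangs on the chamfer. I'll press from above with shut fingers.

>>> jog_arm([
  [[0,0,0],[0,-0.01,0],0.65],
  [[0,0,0],[0,-0.03,0],0.5],
  [[0,0,0],[0,-0.045,0],0.2],
  [[0,0,0],[0.002,-0.045,-0.005],0],
  [[0,0,0],[0.002,-0.04,-0.005],0],
  [[0,0,0],[0.002,-0.035,-0.005],0],
])

```text
time: 11.98
eef_pos: [0.5352, 0.0856, 0.048]
tcp_rot: [-0.703, -0.066, 0.072, 0.704]
contact_force: [-0.7, -0.2, 0.4]
opening: 0.0
```

```bash
python3 - <<'E'
from h import *
st()
c=cam('wrist');cv2.imwrite('pics/w14.png',c['pixels']);W=pts(c)
s=ctrl.get_state();Rc=R.from_quat(s['tcp_rot']).as_matrix();T=(W-s['eef_pos'])@Rc
for v in range(205,250,4): print(v,[tuple((np.round(T[v,u]*1000,0)).astype(int).tolist()) for u in (238,245,252,266,272)])
E
```

```text
{'time': 11.9833, 'qpos': [-0.0289, 0.1901, 2.0095, 0.0005, 0.9497, -1.795], 'dq': [0.0021, 0.1173, 0.0487, 0.0023, -0.114, 0.0015], 'joint_efforts': [-0.058, -33.3357, -25.3598, -0.0067, 0.0484, -0.0058], 'eef_pos': [0.5352, 0.0856, 0.048], 'tcp_rot': [-0.7033, -0.0661, 0.0715, 0.7042], 'contact_force': [-0.6641, -0.1776, 0.4103], 'wrist_torque': [0.0752, 0.0254, -0.0258], 'opening': 0.0003}
[[0.981, -0.008, -0.194], [0.194, 0.001, 0.981], [-0.007, -1.0, 0.002]]
205 [(-12, -6, -12), (-11, -5, -8), (-11, -4, -4), (-11, -5, 5), (-10, -3, 8)]
209 [(-10, -7, -12), (-8, -4, -8), (-9, -5, -4), (-8, -3, 5), (-7, -2, 9)]
213 [(-7, -6, -12), (-6, -5, -8), (-6, -5, -4), (-5, -3, 5), (-5, -3, 9)]
217 [(-3, -5, -12), (-3, -5, -8), (-3, -4, -4), (-2, -3, 5), (-3, -3, 9)]
221 [(-1, -6, -12), (-1, -5, -8), (0, -4, -4), (0, -3, 5), (0, -3, 9)]
225 [(2, -6, -12), (2, -5, -8), (2, -5, -4), (3, -4, 5), (3, -2, 9)]
229 [(5, -5, -12), (5, -5, -8), (-10, -33, -3), (-10, -32, 4), (-9223372036854775808, -9223372036854775808, -9223372036854775808)]
233 [(7, -6, -12), (8, -4, -8), (-9, -36, -3), (-9, -36, 4), (8, -3, 9)]
237 [(-6, -33, -10), (-9, -40, -6), (-9, -40, -3), (-9, -40, 4), (-9, -39, 7)]
241 [(-5, -37, -10), (-9, -44, -6), (-10, -45, -3), (-9, -44, 4), (-10, -44, 7)]
245 [(-5, -40, -10), (-9, -47, -6), (-10, -48, -3), (-10, -48, 4), (-9, -47, 7)]
249 [(-5, -45, -9), (-9, -51, -6), (-10, -52, -3), (-9, -51, 4), (-9, -50, 7)]<stdin>:5: RuntimeWarning: invalid value encountered in cast
```

View pics/w14.png

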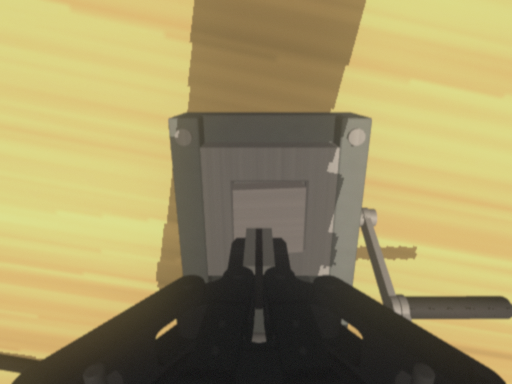

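>>> jog_arm([
  [[0,0,0],[0,0.006,0],0],
  [[0,0,0],[0,0.012,0],0],
  [[0,0,0],[0,0.016,0],0],
  [[0,0,0],[0,0.018,0],0],
  [[0,0,0],[0,0.019,0],0],
])

```text
time: 12.45
eef_pos: [0.532, 0.0857, 0.0265]
tcp_rot: [-0.703, -0.063, 0.075, 0.704]
contact_force: [-4.4, -0.9, 6.5]
opening: -0.005
```

>>> jog_arm([
  [[0,0,0],[0,0.001,0],0],
  [[0,0,0],[0,0.002,0],0],
  [[0,0,0],[0,0.003,0],0],
])

```text
time: 12.7
eef_pos: [0.5323, 0.0857, 0.0235]
tcp_rot: [-0.703, -0.064, 0.074, 0.704]
contact_force: [0.1, -0.2, 2.6]
opening: -0.002
```

>>> jog_arm([
  [[0,0,0],[0,0.001,0],0],
  [[0,0,0],[0,0.002,0],0],
  [[0,0,0],[0,0.003,0],0],
])

```text
time: 12.95
eef_pos: [0.5323, 0.0857, 0.0233]
tcp_rot: [-0.703, -0.063, 0.075, 0.704]
contact_force: [-10.1, -0.3, 24.1]
opening: -0.003
```

>>> jog_arm([
  [[0,0,0],[0,-0.01,0],0],
  [[0,0,0],[0,-0.03,0],0],
  [[0,0,0],[0,-0.06,0],0],
  [[0,0,0],[-0.02,-0.08,0],0],
  [[0,0,0],[-0.03,-0.08,0],0],
  [[0,0,0],[-0.03,-0.08,0],0],
])

```text
time: 13.45
eef_pos: [0.5034, 0.0798, 0.1043]
tcp_rot: [-0.703, -0.063, 0.075, 0.704]
contact_force: [-1.6, -0.2, -0.7]
opening: 0.003
```

```bash
cat > seat.py <<'E'
from h import *
import sys
c=cam('wrist');W=pts(c);im=c['pixels'];cv2.imwrite(f'pics/{sys.argv[1]}.png',im)
th=np.radians(11.1);Rm=np.array([[np.cos(th),-np.sin(th)],[np.sin(th),np.cos(th)]])
d=(W[...,:2]-np.array([.534,.0915]))@Rm;z=W[...,2]
for x in (-18,-9,0,9,18):
    print(x,[np.round(np.nanmedian(z[(abs(d[...,0]*1000-x)<2.5)&(abs(d[...,1]*1000-y)<2.5)])*1000,1) for y in (-34,-17,-8,0,8,17,32)])
st()
E
python3 seat.py w15
```

```text
-18 [np.float64(39.4), np.float64(47.4), np.float64(47.4), np.float64(47.3), np.float64(47.5), np.float64(47.1), np.float64(39.1)]
-9 [np.float64(39.2), np.float64(47.5), np.float64(47.2), np.float64(47.1), np.float64(47.3), np.float64(47.3), np.float64(39.2)]
0 [np.float64(39.0), np.float64(47.2), np.float64(47.6), np.float64(46.9), np.float64(47.0), np.float64(47.1), np.float64(39.5)]
9 [np.float64(39.5), np.float64(48.0), np.float64(nan), np.float64(nan), np.float64(47.4), np.float64(47.4), np.float64(39.1)]
18 [np.float64(39.0), np.float64(nan), np.float64(nan), np.float64(nan), np.float64(nan), np.float64(nan), np.float64(39.0)]
{'time': 13.5, 'qpos': [-0.0416, 0.0455, 2.0524, -0.0005, 1.0619, -1.8079], 'dq': [-0.0003, 0.0386, -0.0068, 0.0006, -0.0066, 0.0015], 'joint_efforts': [0.0252, -29.2749, -26.7353, -0.0082, 0.0713, -0.0079], 'eef_pos': [0.5033, 0.0799, 0.1032], 'tcp_rot': [-0.703, -0.0627, 0.0755, 0.7044], 'contact_force': [-0.2972, 0.0446, -0.3343], 'wrist_torque': [-0.0183, -0.0339, 0.0255], 'opening': 0.0019}
[[0.981, -0.018, -0.194], [0.194, 0.0, 0.981], [-0.018, -1.0, 0.004]]
  return np.nanmean(a, axis, out=out, keepdims=keepdims)
```

View pics/w15.png

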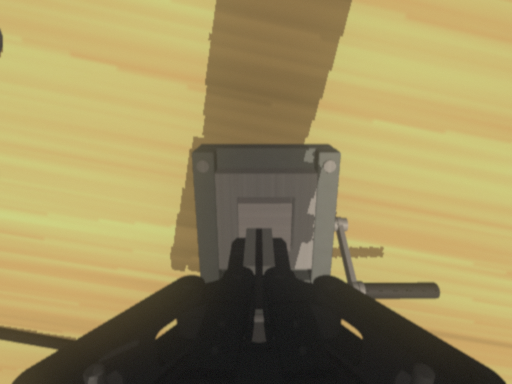

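The blank is seated: it stands 8.0 mm proud of the insert (47.2 − 39.2) and level across all sampled points. Next is the knee. I'll turn the tool so the jaws lie along the die's x, which keeps the body clear of the links.

```bash
cat >> h.py <<'E'
D0=np.array([.556,.0972]);TH=np.radians(11.1)
def d2w(x,y): # mm -> world m
    c,s=np.cos(TH),np.sin(TH);return D0[0]+(c*x-s*y)/1000,D0[1]+(s*x+c*y)/1000
def w2d(p):
    c,s=np.cos(TH),np.sin(TH);d=(np.array(p[:2])-D0)*1000;return np.array([c*d[0]+s*d[1],-s*d[0]+c*d[1]])
def god(x,y,ztip,yaw=-78.9):
    X,Y=d2w(x,y);return go(X,Y,ztip/1000-.0247,yaw)
E
python3 - <<'E'
from h import *
# recheck die pose & bar in top view
c=cam('top');W=pts(c);cv2.imwrite('pics/t16.png',c['pixels'])
z=W[...,2];d=(W[...,:2]-D0)*1000;cc,s=np.cos(TH),np.sin(TH)
dx=cc*d[...,0]+s*d[...,1];dy=-s*d[...,0]+cc*d[...,1]
k=(dy>85)&(dy<128)&(abs(dx-14)<25)&(z>.05)&(z<.12)
print('bar',k.sum(),np.nanmedian(dx[k]),np.nanmedian(z[k]),np.nanmax(dy[(abs(dx-14)<25)&(z>.06)&(z<.1)&(dy<160)]))
god(-17,118,180)
P=np.array([-15,26.]);H=np.array([70,48.])
K0=np.array([14,81.]);a0=np.radians(75);
off=None
# find pin offset so that |pin-K0|=62.5 : pin at 85 along, h along normal
for h in np.arange(-6,10,1): 
    pin=H+85*np.array([-np.cos(a0),np.sin(a0)])+h*np.array([np.sin(a0),np.cos(a0)]);print(h,np.round(np.hypot(*(pin-K0)),2),end=' ')
E
```

```text
bar 7 15.63855018776784 0.08540660242173681 129.5134976253561
rot [0.0116, 1.5727, -0.0181] shift [0.0372, -0.0529, 0.125]
-6 55.29 -5 56.01 -4 56.73 -3 57.47 -2 58.22 -1 58.97 0 59.73 1 60.49 2 61.27 3 62.04 4 62.83 5 63.62 6 64.42 7 65.22 8 66.03 9 66.84
```

```bash
python3 - <<'E'
import numpy as np
from scipy.optimize import brentq
P=np.array([-15,26.]);H=np.array([70,48.])
pin=lambda a:H+85*np.array([-np.cos(a),np.sin(a)])+4*np.array([np.sin(a),np.cos(a)])
for deg in range(75,-1,-5):
    a=np.radians(deg);q=pin(a);v=q-P;L=np.hypot(*v);
    if L>125: print(deg,'L',L);continue
    n=np.array([v[1],-v[0]])/L;K=P+v/2+n*np.sqrt(62.5**2-L*L/4);lip=H+100*np.array([-np.cos(a),np.sin(a)])+8*np.array([np.sin(a),np.cos(a)])
    print(deg,'knee',K.round(1),'r100 outer face',lip.round(1),'edge',(H+125*np.array([-np.cos(a),np.sin(a)])+8*np.array([np.sin(a),np.cos(a)])).round(1))
E
```

```text
75 knee [22.7 75.9] r100 outer face [ 51.8 146.7] edge [ 45.4 170.8]
70 knee [31.1 68.2] r100 outer face [ 43.3 144.7] edge [ 34.8 168.2]
65 knee [34.4 64.3] r100 outer face [ 35. 142.] edge [ 24.4 164.7]
60 knee [36.5 61.4] r100 outer face [ 26.9 138.6] edge [ 14.4 160.3]
55 knee [38.1 58.9] r100 outer face [ 19.2 134.5] edge [  4.9 155. ]
50 knee [39.4 56.8] r100 outer face [ 11.8 129.7] edge [ -4.2 148.9]
45 knee [40.4 54.9] r100 outer face [  4.9 124.4] edge [-12.7 142. ]
40 knee [41.3 53.2] r100 outer face [ -1.5 118.4] edge [-20.6 134.5]
35 knee [42.1 51.5] r100 outer face [ -7.3 111.9] edge [-27.8 126.3]
30 knee [42.7 49.9] r100 outer face [-12.6 104.9] edge [-34.3 117.4]
25 knee [43.4 48.4] r100 outer face [-17.2  97.5] edge [-39.9 108.1]
20 knee [43.9 46.8] r100 outer face [-21.2  89.7] edge [-44.7  98.3]
15 knee [44.5 45.2] r100 outer face [-24.5  81.6] edge [-48.7  88.1]
10 knee [45.  43.5] r100 outer face [-27.1  73.2] edge [-51.7  77.6]
5 knee [45.6 41.5] r100 outer face [-28.9  64.7] edge [-53.8  66.9]
0 knee [46.1 39. ] r100 outer face [-30.  56.] edge [-55.  56.]
```

>>> jog_arm([
  [[0,0.1,0],[0.0,-0.015,0.01],0],
  [[0,0.22,0],[0.0,-0.03,0.03],0],
  [[0,0.34,0],[0.01,-0.045,0.05],0],
  [[0,0.46,0],[0.02,-0.053,0.07],0],
  [[0,0.58,0],[0.03,-0.053,0.09],0],
  [[0,0.7,0],[0.037,-0.053,0.11],0],
  [[0,0.82,0],[0.037,-0.053,0.125],0],
  [[0,0.94,0],[0.037,-0.053,0.125],0],
  [[0,1.06,0],[0.037,-0.053,0.125],0],
  [[0,1.18,0],[0.037,-0.053,0.125],0],
])

```text
time: 14.38
eef_pos: [0.5158, 0.2102, 0.153]
tcp_rot: [0.626, -0.343, 0.329, -0.618]
contact_force: [-0.1, 0.1, -0.3]
opening: -0.001
```

```bash
python3 - <<'E'
from h import *
st();god(-17,118,180)
E
```

```text
{'time': 14.3833, 'qpos': [0.2026, 0.0916, 1.9038, 0.0047, 1.1685, -0.3807], 'dq': [-0.0089, -0.0044, 0.0026, -0.0001, 0.0024, 1.4251], 'joint_efforts': [0.2461, -31.3104, -27.7043, 0.0179, 0.0497, -0.7618], 'eef_pos': [0.5158, 0.2102, 0.153], 'tcp_rot': [0.6262, -0.3427, 0.3287, -0.6184], 'contact_force': [-0.108, 0.111, -0.2887], 'wrist_torque': [-0.0889, -0.038, 0.0324], 'opening': -0.0007}
[[0.549, -0.023, 0.835], [-0.836, -0.0, 0.549], [-0.012, -1.0, -0.019]]
rot [0.0213, 0.3877, -0.0084] shift [0.0008, -0.0024, 0.0004]
```

>>> jog_arm([
  [[0,0.11,0],[0.0,0.01,0],0],
  [[0,0.22,0],[0.0,0.03,0],0],
  [[0,0.33,0],[0.0,0.055,0],0],
  [[0.02,0.388,-0.008],[0.0,0.08,0],0],
  [[0.02,0.388,-0.008],[0.0,0.1,0.0],0],
  [[0.02,0.388,-0.008],[0.0,0.105,0],0],
  [[0.02,0.388,-0.008],[0.0,0.105,0],0],
])

```text
time: 14.97
eef_pos: [0.5112, 0.2097, 0.0444]
tcp_rot: [0.548, -0.451, 0.447, -0.544]
contact_force: [-0.0, 0.3, 0.2]
opening: 0.005
```

```bash
python3 - <<'E'
from h import *
st();god(-2,118,71)
c=cam('wrist');cv2.imwrite('pics/w17.png',c['pixels'])
print(w2d(ctrl.get_state()['eef_pos']))
E
```

```text
{'time': 14.9667, 'qpos': [0.2056, 0.2173, 1.9849, 0.0002, 0.9477, 0.0118], 'dq': [0.0015, -0.0451, -0.0486, -0.0001, 0.014, 0.0001], 'joint_efforts': [-0.0149, -32.3855, -24.0327, 0.0007, -0.0563, 0.0031], 'eef_pos': [0.5112, 0.2097, 0.0444], 'tcp_rot': [0.5482, -0.4512, 0.4475, -0.5437], 'contact_force': [-0.0158, 0.3183, 0.2156], 'wrist_torque': [0.0195, -0.0124, 0.0301], 'opening': 0.005}
[[0.192, -0.008, 0.981], [-0.981, -0.002, 0.192], [-0.0, -1.0, -0.008]]
rot [0.0082, -0.0001, -0.0001] shift [0.001, -0.002, 0.0203]
[-20.62331807 119.02920468]
```

View pics/w17.png

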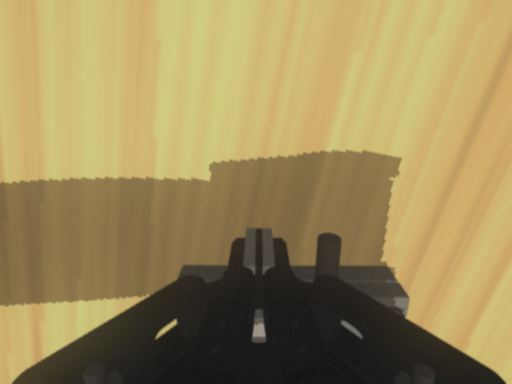

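>>> jog_arm([
  [[0,0,0],[0,0,0.005],0],
  [[0,0,0],[0,0,0.01],0],
  [[0,0,0],[0.0,0,0.014],0],
  [[0,0,0],[0,0,0.016],0],
  [[0,0,0],[0,0,0.018],0],
])

```text
time: 15.43
eef_pos: [0.5298, 0.2133, 0.0464]
tcp_rot: [0.548, -0.451, 0.448, -0.544]
contact_force: [-3.9, -0.9, -0.0]
opening: 0.002
```

>>> jog_arm([
  [[0,0,0],[0,0,0.002],0],
  [[0,0,0],[0,0,0.004],0],
  [[0,0,0],[0,0.001,0.006],0],
])

```text
time: 15.68
eef_pos: [0.5368, 0.2147, 0.0459]
tcp_rot: [0.547, -0.45, 0.448, -0.545]
contact_force: [-2.3, 0.4, -0.4]
opening: -0.002
```

>>> jog_arm([
  [[0,0,0],[0,0.001,0.002],0],
  [[0,0,0],[0,0.002,0.004],0],
  [[0,0,0],[0,0.003,0.006],0],
])

```text
time: 15.93
eef_pos: [0.541, 0.2156, 0.0419]
tcp_rot: [0.548, -0.451, 0.447, -0.544]
contact_force: [-5.8, -1.6, -1.6]
opening: 0.0
```

```bash
cat > kn.py <<'E'
from h import *
import sys
s=ctrl.get_state();print('die xy',w2d(s['eef_pos']).round(1),'tip z',round(s['eef_pos'][2]*1000+24.7,1),'F',np.round(s['contact_force'],1),s['time'])
c=cam('scene');W=pts(c);cv2.imwrite(f'pics/{sys.argv[1]}.png',cv2.resize(c['pixels'][140:250,250:390],None,fx=5,fy=5,interpolation=cv2.INTER_CUBIC))
z=W[...,2];d=(W[...,:2]-D0)*1000;cc,s_=np.cos(TH),np.sin(TH)
dx=cc*d[...,0]+s_*d[...,1];dy=-s_*d[...,0]+cc*d[...,1]
k=(abs(dy)<28)&(z>.075)&(dx>-60)&(dx<75)
x,zz=dx[k],z[k]*1000
# cover outer face: fit line by RANSAC-ish
if k.sum()>20:
    best=None;rng=np.random.default_rng(0)
    for _ in range(300):
        i,j=rng.choice(len(x),2,False);v=np.array([x[j]-x[i],zz[j]-zz[i]]);L=np.hypot(*v)
        if L<15: continue
        r=abs((x-x[i])*v[1]-(zz-zz[i])*v[0])/L;n=(r<2).sum()
        if best is None or n>best[0]: best=(n,v,x[r<2],zz[r<2])
    p=cv2.fitLine(np.stack([best[2],best[3]],1).astype(np.float32),cv2.DIST_HUBER,0,.01,.01).ravel()
    print('cover elev deg',round(np.degrees(np.arctan2(abs(p[1]),-p[0]*np.sign(p[1]))),1),best[0],k.sum(),'x0,z0',p[2:],'top z',np.nanmax(zz[zz<190]))
E
python3 kn.py s18
```

```text
die xy [  8.1 119.1] tip z 66.6 F [-5.8 -1.6 -1.6] 15.9333
cover elev deg 73.6 495 668 x0,z0 [ 55.20586 118.2371 ] top z 171.14619282251326
```

View pics/s18.png

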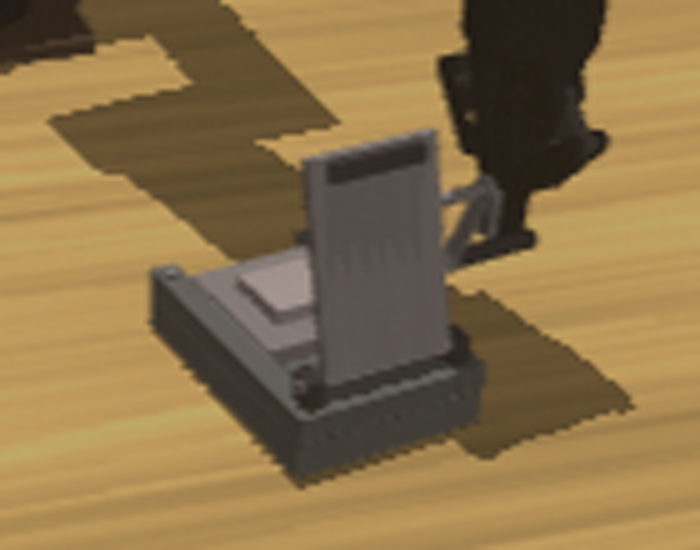

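The scene view shows the knee moved and the cover at about 74°. I'll fold the knee further, slowly.

>>> jog_arm([
  [[0,0,0],[0,0.001,0.002],0],
  [[0,0,0],[0,0.0025,0.0035],0],
  [[0,0,0],[0,0.004,0.005],0],
  [[0,0,0],[0,0.0055,0.0065],0],
  [[0,0,0],[0,0.007,0.008],0],
  [[0,0,0],[0,0.0085,0.0095],0],
  [[0,0,0],[0,0.01,0.0105],0],
  [[0,0,0],[0,0.011,0.0117],0],
  [[0,0,0],[0,0.011,0.0117],0],
])

```text
time: 16.73
eef_pos: [0.5492, 0.2172, 0.0289]
tcp_rot: [0.551, -0.453, 0.445, -0.541]
contact_force: [-9.5, -2.6, 2.2]
opening: 0.005
```

```bash
python3 kn.py s19
```

```text
die xy [ 16.5 119. ] tip z 53.6 F [-9.5 -2.6  2.2] 16.7333
cover elev deg 60.7 502 670 x0,z0 [ 41.025925 111.64327 ] top z 160.99622746326193
```

View pics/s19.png

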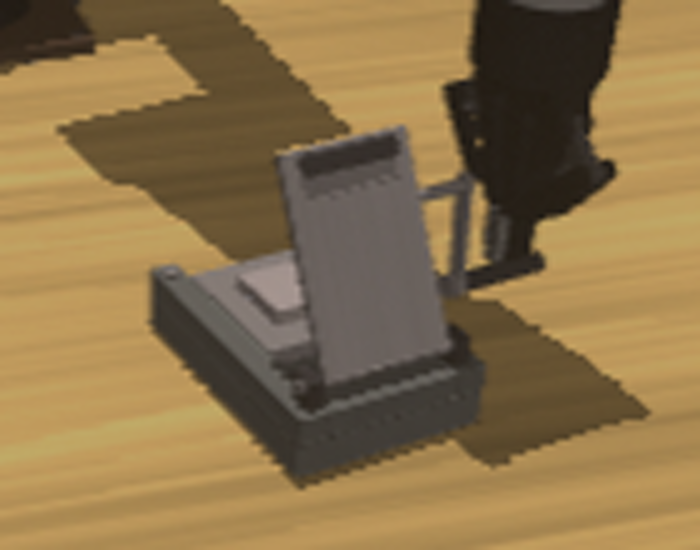

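The cover is at about 61° and the stay is broken. I'll retreat from the bar and go round to the cover's outer face just below the lip.

```bash
python3 - <<'E'
from h import *
god(4,119,53.6);god(4,119,205);god(46,0,205);god(46,0,141)
E
```

```text
rot [0.0182, 0.0002, 0.0003] shift [0.0, 0.0002, -0.0124]
rot [0.0182, 0.0002, 0.0003] shift [0.0001, -0.1512, -0.0152]
rot [0.0182, 0.0002, 0.0003] shift [0.1191, -0.1519, 0.0268]
rot [0.0182, 0.0002, 0.0003] shift [0.119, -0.0879, 0.0279]
```

>>> jog_arm([
  [[0,0,0],[0,0,-0.008],0],
  [[0.018,0,0],[0,0,-0.013],0],
  [[0.018,0,0],[0,-0.03,-0.014],0],
  [[0.018,0,0],[0,-0.065,-0.014],0],
  [[0.018,0,0],[0,-0.1,-0.015],0],
  [[0.018,0,0],[0,-0.135,-0.015],0],
  [[0.018,0,0],[0,-0.155,-0.01],0],
  [[0.018,0,0],[0.025,-0.155,0.0],0],
  [[0.018,0,0],[0.055,-0.155,0.015],0],
  [[0.018,0,0],[0.085,-0.153,0.026],0],
])

```text
time: 17.62
eef_pos: [0.5965, 0.1392, 0.1843]
tcp_rot: [-0.544, 0.446, -0.451, 0.549]
contact_force: [-0.4, 0.2, 0.1]
opening: 0.001
```

```bash
python3 kn.py s20; python3 - <<'E'
from h import *
god(46,0,205);god(46,0,141)
E
```

```text
die xy [47.8 33.4] tip z 209.0 F [-0.4  0.2  0.1] 17.6167
cover elev deg 61.0 464 3781 x0,z0 [ 38.66498  115.162796] top z 163.14393697728414
rot [-0.0084, -0.0023, 0.0053] shift [0.0276, 0.0028, -0.0029]
rot [-0.0084, -0.0023, 0.0053] shift [0.0273, 0.0668, -0.0035]
```

>>> jog_arm([
  [[0,0,0],[0.02,0.0,0],0],
  [[-0.008,0,0],[0.027,0.01,0.0],0],
  [[-0.008,0,0],[0.027,0.03,0],0],
  [[-0.008,0,0],[0.027,0.05,0],0],
  [[-0.008,0,0],[0.027,0.063,0],0],
  [[-0.008,0,0],[0.027,0.067,0],0],
  [[-0.008,0,0],[0.027,0.067,0],0],
])

```text
time: 18.25
eef_pos: [0.6034, 0.1074, 0.1144]
tcp_rot: [0.547, -0.449, 0.451, -0.544]
contact_force: [-0.2, -0.1, -0.5]
opening: -0.003
```

```bash
python3 kn.py s21; python3 - <<'E'
from h import *
god(36,0,141.7)
E
```

```text
die xy [48.5  0.9] tip z 139.1 F [-0.2 -0.1 -0.5] 18.25
cover elev deg 60.1 403 2350 x0,z0 [ 42.582703 108.5494  ] top z 189.74965610554645
rot [-0.0003, -0.0019, 0.0052] shift [0.0008, -0.0011, -0.0134]
```

View pics/s21.png

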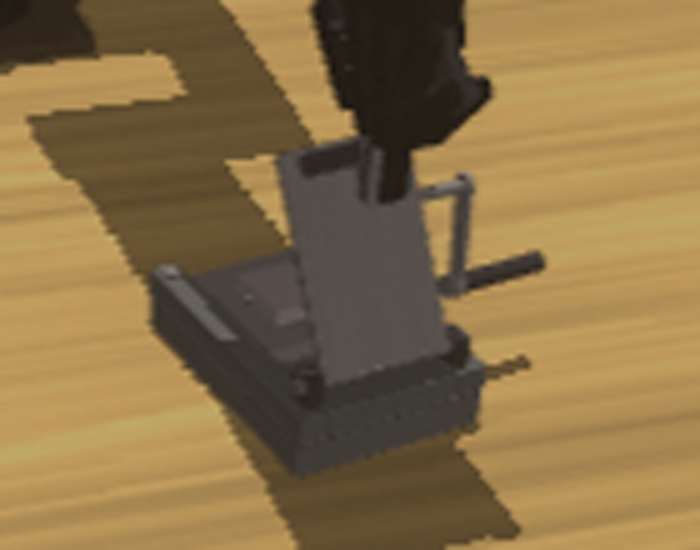

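```bash
cat > arc.py <<'E'
from h import *
import sys
s=ctrl.get_state();p=w2d(s['eef_pos']);zt=s['eef_pos'][2]*1000+24.7
r=float(sys.argv[2]) if len(sys.argv)>2 else 103
for a in map(float,sys.argv[1].split(',')):
    A=np.radians(a);C=np.array([70,48])+r*np.array([-np.cos(A),np.sin(A)])+8*np.array([np.sin(A),np.cos(A)])
    w,d=None,None
    X,Y=d2w(C[0]+9,0);Rc=R.from_quat(s['tcp_rot']).as_matrix();d=Rc.T@(np.array([X,Y,C[1]/1000-.0247])-s['eef_pos'])
    print(a,(C[0]+9).round(1),C[1].round(1),np.round(d,4).tolist())
go(*s['eef_pos'],-78.9)
E
python3 arc.py 60,58,56,54,52,50,48,46,44,42,40,38,36
```

```text
60.0 34.4 141.2 [0.0008, -0.0006, -0.015]
58.0 31.2 139.6 [0.0008, 0.001, -0.0182]
56.0 28.0 137.9 [0.0008, 0.0027, -0.0214]
54.0 24.9 136.0 [0.0008, 0.0046, -0.0245]
52.0 21.9 134.1 [0.0008, 0.0065, -0.0275]
50.0 18.9 132.0 [0.0008, 0.0086, -0.0305]
48.0 16.0 129.9 [0.0008, 0.0107, -0.0334]
46.0 13.2 127.6 [0.0008, 0.013, -0.0362]
44.0 10.5 125.3 [0.0007, 0.0153, -0.039]
42.0 7.8 122.9 [0.0007, 0.0177, -0.0416]
40.0 5.2 120.3 [0.0007, 0.0203, -0.0442]
38.0 2.8 117.7 [0.0007, 0.0229, -0.0467]
36.0 0.4 115.0 [0.0007, 0.0256, -0.0491]
rot [-0.0003, -0.0019, 0.0052] shift [0.0, 0.0, 0.0]
```

>>> jog_arm([
  [[0,0,0],[0.001,0,-0.005],0],
  [[0,0,0],[0.001,-0.001,-0.01],0],
  [[0,0,0],[0.001,-0.001,-0.013],0],
  [[0,0,0],[0.001,0,-0.016],0],
  [[0,0,0],[0.001,0.001,-0.018],0],
  [[0,0,0],[0.001,0.002,-0.02],0],
  [[0,0,0],[0.001,0.003,-0.022],0],
  [[0,0,0],[0.001,0.004,-0.024],0],
  [[0,0,0],[0.001,0.006,-0.026],0],
  [[0,0,0],[0.001,0.0065,-0.0275],0],
])

```text
time: 19.13
eef_pos: [0.5772, 0.101, 0.109]
tcp_rot: [0.547, -0.448, 0.451, -0.544]
contact_force: [1.8, 0.3, -0.0]
opening: -0.001
```

```bash
python3 kn.py s22; python3 arc.py 54,52,50,48,46,44,42,40,38,36,34
```

```text
die xy [21.6 -0.4] tip z 133.7 F [ 1.8  0.3 -0. ] 19.1333
cover elev deg 88.0 487 3355 x0,z0 [ 54.894768 323.4002  ] top z 189.74907030441324
54.0 24.9 136.0 [-0.0003, -0.0025, 0.0037]
52.0 21.9 134.1 [-0.0003, -0.0006, 0.0007]
50.0 18.9 132.0 [-0.0003, 0.0014, -0.0023]
48.0 16.0 129.9 [-0.0003, 0.0036, -0.0052]
46.0 13.2 127.6 [-0.0003, 0.0058, -0.008]
44.0 10.5 125.3 [-0.0003, 0.0082, -0.0108]
42.0 7.8 122.9 [-0.0004, 0.0106, -0.0134]
40.0 5.2 120.3 [-0.0004, 0.0132, -0.016]
38.0 2.8 117.7 [-0.0004, 0.0158, -0.0185]
36.0 0.4 115.0 [-0.0004, 0.0185, -0.0208]
34.0 -1.9 112.2 [-0.0004, 0.0213, -0.0231]
rot [0.0008, -0.0018, 0.0054] shift [0.0, 0.0, 0.0]
```

View pics/s22.png

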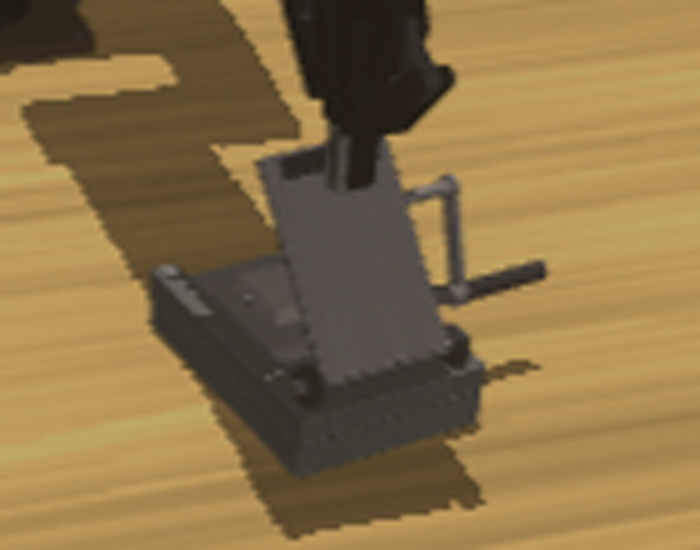

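The cover is following the finger. I'll carry on along the arc.

>>> jog_arm([
  [[0,0,0],[0,0.001,-0.002],0],
  [[0,0,0],[0,0.003,-0.0045],0],
  [[0,0,0],[0,0.005,-0.007],0],
  [[0,0,0],[0,0.007,-0.0095],0],
  [[0,0,0],[0,0.009,-0.012],0],
  [[0,0,0],[0,0.0115,-0.0145],0],
  [[0,0,0],[0,0.0135,-0.0165],0],
  [[0,0,0],[0,0.016,-0.0185],0],
  [[0,0,0],[0,0.0185,-0.0208],0],
  [[0,0,0],[0,0.0213,-0.0231],0],
])

```text
time: 20.02
eef_pos: [0.554, 0.0964, 0.0872]
tcp_rot: [0.547, -0.448, 0.451, -0.544]
contact_force: [0.3, 1.1, 0.8]
opening: 0.002
```

```bash
python3 kn.py s23; python3 arc.py 34,32,30,28,26,24,22,20,18,16,14,12
```

```text
die xy [-2.1 -0.4] tip z 111.9 F [0.3 1.1 0.8] 20.0167
cover elev deg 88.4 468 2756 x0,z0 [ 32.225777 287.25873 ] top z 189.82696582035717
34.0 -1.9 112.2 [-0.0003, -0.0012, 0.0011]
32.0 -4.1 109.4 [-0.0003, 0.0017, -0.0011]
30.0 -6.2 106.4 [-0.0003, 0.0047, -0.0032]
28.0 -8.2 103.4 [-0.0003, 0.0077, -0.0051]
26.0 -10.1 100.3 [-0.0004, 0.0107, -0.007]
24.0 -11.8 97.2 [-0.0004, 0.0139, -0.0088]
22.0 -13.5 94.0 [-0.0004, 0.0171, -0.0104]
20.0 -15.1 90.7 [-0.0004, 0.0204, -0.012]
18.0 -16.5 87.4 [-0.0004, 0.0237, -0.0134]
16.0 -17.8 84.1 [-0.0004, 0.027, -0.0147]
14.0 -19.0 80.7 [-0.0004, 0.0304, -0.0159]
12.0 -20.1 77.2 [-0.0005, 0.0339, -0.017]
rot [0.0026, -0.0017, 0.0052] shift [0.0, 0.0, 0.0]
```

View pics/s23.png

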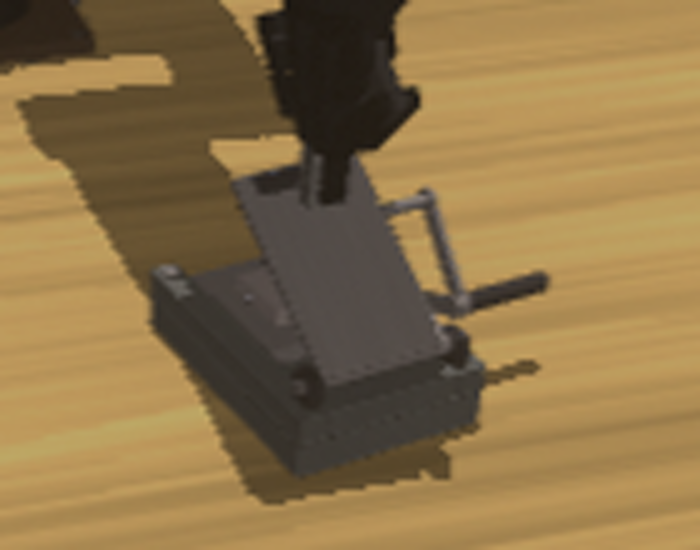

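>>> jog_arm([
  [[0,0,0],[0,0.002,-0.0015],0],
  [[0,0,0],[0,0.0045,-0.003],0],
  [[0,0,0],[0,0.007,-0.0048],0],
  [[0,0,0],[0,0.0095,-0.0065],0],
  [[0,0,0],[0,0.012,-0.008],0],
  [[0,0,0],[0,0.0145,-0.0092],0],
  [[0,0,0],[0,0.017,-0.0104],0],
  [[0,0,0],[0,0.0195,-0.0117],0],
  [[0,0,0],[0,0.022,-0.0128],0],
  [[0,0,0],[0,0.0245,-0.0138],0],
])

```text
time: 20.9
eef_pos: [0.539, 0.0935, 0.0615]
tcp_rot: [0.548, -0.449, 0.45, -0.544]
contact_force: [-0.1, 0.2, 1.3]
opening: -0.001
```

```bash
python3 kn.py s24; python3 arc.py 18,16,14,12,10,8,6,4,2,0
```

```text
die xy [-17.3  -0.3] tip z 86.2 F [-0.1  0.2  1.3] 20.9
cover elev deg 88.5 429 2255 x0,z0 [ 16.547255 274.9561  ] top z 189.99169493026656
18.0 -16.5 87.4 [-0.0003, -0.0018, 0.0013]
16.0 -17.8 84.1 [-0.0003, 0.0015, -0.0]
14.0 -19.0 80.7 [-0.0003, 0.0049, -0.0012]
12.0 -20.1 77.2 [-0.0004, 0.0084, -0.0023]
10.0 -21.0 73.8 [-0.0004, 0.0119, -0.0032]
8.0 -21.9 70.3 [-0.0004, 0.0154, -0.0041]
6.0 -22.6 66.7 [-0.0004, 0.0189, -0.0048]
4.0 -23.2 63.2 [-0.0004, 0.0225, -0.0053]
2.0 -23.7 59.6 [-0.0004, 0.026, -0.0058]
0.0 -24.0 56.0 [-0.0005, 0.0296, -0.0061]
rot [0.0041, -0.0016, 0.005] shift [0.0, 0.0, 0.0]
```

View pics/s24.png

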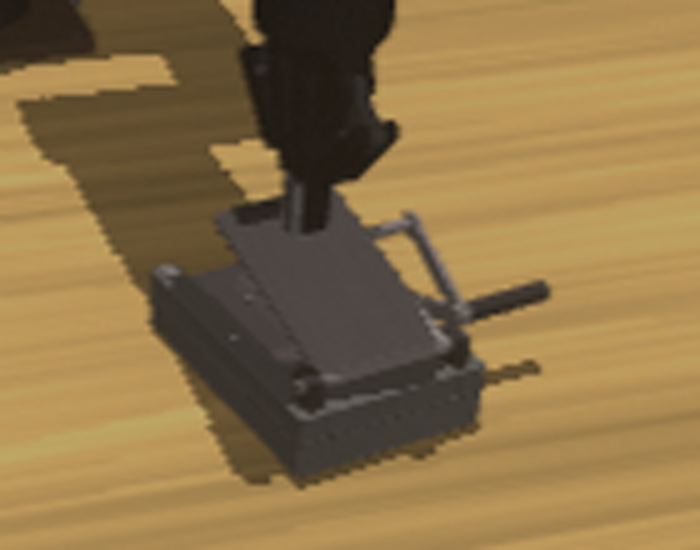

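>>> jog_arm([
  [[0,0,0],[0,0.0015,0],0],
  [[0,0,0],[0,0.0035,-0.0005],0],
  [[0,0,0],[0,0.0055,-0.001],0],
  [[0,0,0],[0,0.0075,-0.0015],0],
  [[0,0,0],[0,0.0095,-0.002],0],
  [[0,0,0],[0,0.0115,-0.003],0],
  [[0,0,0],[0,0.0135,-0.003],0],
  [[0,0,0],[0,0.0155,-0.0035],0],
  [[0,0,0],[0,0.0175,-0.004],0],
  [[0,0,0],[0,0.019,-0.0045],0],
])

```text
time: 21.78
eef_pos: [0.5343, 0.0926, 0.0417]
tcp_rot: [0.548, -0.449, 0.45, -0.544]
contact_force: [0.4, 0.4, 0.5]
opening: 0.002
```

>>> jog_arm([
  [[0,0,0],[0,0.001,0],0],
  [[0,0,0],[0,0.002,0],0],
  [[0,0,0],[0,0.003,0],0],
  [[0,0,0],[0,0.004,0],0],
  [[0,0,0],[0,0.005,0],0],
  [[0,0,0],[0,0.006,0],0],
])

```text
time: 22.28
eef_pos: [0.5342, 0.0925, 0.0356]
tcp_rot: [0.548, -0.449, 0.45, -0.544]
contact_force: [-0.8, -0.1, 0.8]
opening: 0.003
```

```bash
python3 kn.py s25|head -1
```

```text
die xy [-22.3  -0.4] tip z 60.3 F [-0.8 -0.1  0.8] 22.2833
```

View pics/s25.png

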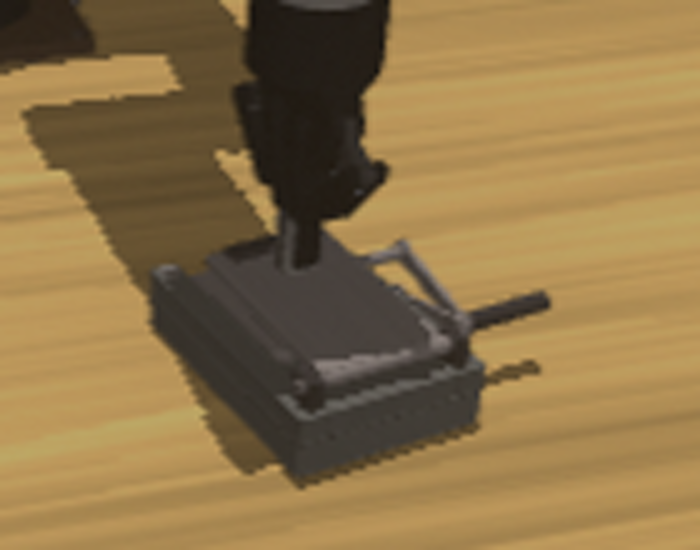

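Nearly shut. I'll make the last few millimetres in 1 mm steps while watching the force.

>>> jog_arm([
  [[0,0,0],[0,0.001,0],0],
  [[0,0,0],[0,0.0015,0],0],
  [[0,0,0],[0,0.0022,0],0],
  [[0,0,0],[0,0.003,0],0],
])

```text
time: 22.67
eef_pos: [0.5341, 0.0925, 0.0323]
tcp_rot: [0.548, -0.449, 0.45, -0.543]
contact_force: [-0.7, -0.9, 0.4]
opening: -0.003
```

>>> jog_arm([
  [[0,0,0],[0,0.0007,0],0],
  [[0,0,0],[0,0.0014,0],0],
  [[0,0,0],[0,0.002,0],0],
])

```text
time: 22.92
eef_pos: [0.5341, 0.0925, 0.0314]
tcp_rot: [0.548, -0.45, 0.45, -0.543]
contact_force: [-6.2, -0.0, 10.4]
opening: 0.001
```

>>> jog_arm([
  [[0,0,0],[0,0.0007,0],0],
  [[0,0,0],[0,0.0014,0],0],
  [[0,0,0],[0,0.0014,0],0],
])

```text
time: 23.17
eef_pos: [0.5342, 0.0925, 0.0314]
tcp_rot: [0.548, -0.45, 0.45, -0.543]
contact_force: [-5.1, -0.5, 9.9]
opening: 0.002
```

>>> jog_arm([
  [[0,0,0],[0,-0.005,0],0],
  [[0,0,0],[0,-0.02,0],0],
  [[0,0,0],[0,-0.05,0],0],
  [[0,0,0],[0,-0.085,0],0],
  [[0,0,0],[0.0,-0.12,-0.02],0],
  [[0,0,0],[0.0,-0.15,-0.05],0],
  [[0,0,0],[0,-0.15,-0.08],0],
  [[0,0,0],[0,-0.15,-0.1],0],
])

```text
time: 23.83
eef_pos: [0.4367, 0.0741, 0.1846]
tcp_rot: [0.547, -0.448, 0.451, -0.544]
contact_force: [0.5, -0.3, -1.8]
opening: -0.004
```

```bash
python3 - <<'E'
from h import *
cc,s_=np.cos(TH),np.sin(TH)
for n in ('scene','top'):
    c=cam(n);W=pts(c);z=W[...,2]*1000;d=(W[...,:2]-D0)*1000
    dx=cc*d[...,0]+s_*d[...,1];dy=-s_*d[...,0]+cc*d[...,1]
    k=(abs(dy)<30)&(dx>-30)&(dx<60)&(z>45)&(z<75)
    A=np.c_[dx[k],dy[k],np.ones(k.sum())];f=np.linalg.lstsq(A,z[k],rcond=None)[0]
    print(n,k.sum(),'tilt deg x,y',np.degrees(f[:2]).round(2),'z at x=0',f[2].round(1))
    m=(z>8)&(z<20);
    if n=='top': cv2.imwrite('pics/t26.png',c['pixels'])
    else: cv2.imwrite('pics/s26.png',cv2.resize(c['pixels'][140:250,250:390],None,fx=5,fy=5))
E
```

```text
scene 366 tilt deg x,y [ 0.08 -0.05] z at x=0 56.4
top 1043 tilt deg x,y [-0.05 -0.05] z at x=0 56.2
```

View pics/s26.png

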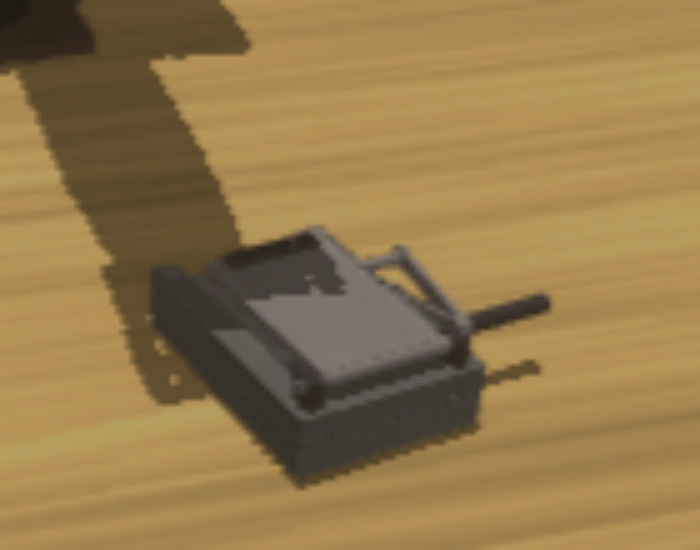

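View pics/t26.png

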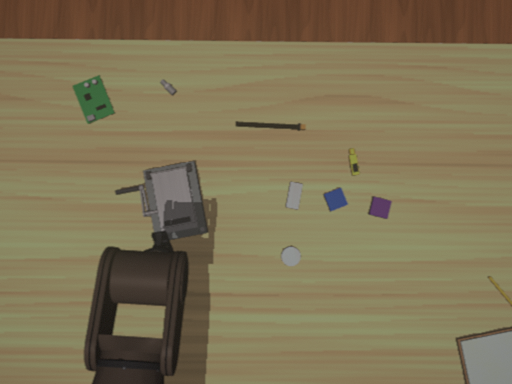

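The cover is level in both cameras: tilt under 0.1°, top at 56 mm. The disc, oblong, antenna, fuse holder and coloured squares are at the same pixels as at the start. Handing in.

```bash
python3 -c "
from h import *
print(ctrl.get_state()['contact_force']);print(ctrl.sign_off())"
```

```text
[ 0.97924719 -0.29253858  1.0124763 ]
the job is handed in; nothing more can be done
None
```

The square blank is fully home in the pocket, the stay is broken, and the cover lies flat on the blank. I handed the job in at about 24 s of the 72 s.

**What I did**
- **Blank:** I placed it in the mouth of the pocket by sight and touch. When I released it, it dropped in cocked, so I pressed it home with shut fingers at about 24 N.
- **Stay:** I pushed the knee bar with about 10 N until the stay broke and the cover came down to about 61°.
- **Cover:** I guided it down with a fingertip just below the lip, ending with about 10 N at contact.

**Last checks**
- **Blank:** it stood 8.0 mm proud of the insert and level before I closed the cover.
- **Cover:** its top is at 56.2–56.4 mm (56 expected) and tilted less than 0.1° in both fixed cameras.
- **Other items:** the disc, oblong, antenna, fuse holder and blue and purple pieces look unmoved in the top view, and the robot was clear of everything.

**What disagreed**
- **Finger tips:** they end about 25 mm short of the reported tool point, so the first grip closed above the blank. I worked from the measured tip instead.
- **Grip height:** the pads held the blank lower than I intended, so the tips met the insert before it was seated.
- **Cover angle from the scene camera:** the line fit became useless once the arm was in view, so I followed that part by picture and force.

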